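File two model-house walls on edge in the slotted rack

TASK

Two plywood house walls are leaning on their wooden rests. File them in the grey slotted rack: the one with the stepped gable in the left-hand slot and the straight-topped one in the right-hand slot (left and right as the robot sees them), each standing upright on its long bottom edge, right down on the slot's floor and about centred along the slot. Leave the low wall in the middle slot undisturbed.

Things in the scene. Friction and masses are not known exactly. Their poses are not given: they have to be found in the camera images.
- gable_mid (a point): Centre of the stepped-gable plywood house-wall panel (loose, about 80 g): 110 mm long, 8 mm thick, 104 mm high (110 long up to 60, then 76 up to 82, then 42 up to 104), three windows. The point is 52 mm above the bottom edge, mid-length, mid-thickness. x along its length, y normal to its faces, z from bottom to top edge. Starts leaning 0.4 rad on rest_a; above its lower 42 mm both faces are free to be pinched.
- wall_mid (a point): Centre of the straight-topped plywood house-wall panel (loose, about 80 g): 110 mm long, 8 mm thick, 100 mm high, three windows, solid above 58 mm. The point is 50 mm above the bottom edge, mid-length, mid-thickness. x along its length, y normal to its faces, z from bottom to top edge. Starts leaning 0.4 rad on rest_b; above its lower 42 mm both faces are free to be pinched.
- low_mid (a point): Centre of the low straight-topped plywood house-wall panel (loose, about 60 g): 110 mm long, 8 mm thick, 55 mm high. The point is 27.5 mm above the bottom edge, mid-length, mid-thickness. x along its length, y normal to its faces, z from bottom to top edge. It already stands in the middle slot of the rack and stays there.
- rest_a: Fixed wooden rest under the stepped-gable panel at the start; base 120 x 110 x 8 mm, origin under its centre. The panel's bottom edge runs along the rest's x behind a 10 mm high kerb, 20 mm to -y of the centre; its top leans to the rest's +y on a sloping back board 80 mm wide that ends about 50 mm above the worktop.
- rest_b: Fixed wooden rest under the straight-topped panel at the start; base 120 x 110 x 8 mm, origin under its centre. The panel's bottom edge runs along the rest's x behind a 10 mm high kerb, 20 mm to +y of the centre; its top leans to the rest's -y on a sloping back board 80 mm wide that ends about 50 mm above the worktop.
- slot_left (a point): Centre of the floor, 8 mm above the worktop, of the left-hand (outer) slot of the fixed grey rack (170 mm across by 120 mm, 3 slots 60 mm apart). x along the slot, y across it to the robot's left, z up. Slot 12 mm wide, 90 mm long, open at both ends; its dividers end in flared lips 24 mm apart at the mouth, 42 mm above the point.
- slot_middle (a point): Centre of the floor, 8 mm above the worktop, of the middle slot of the fixed grey rack (170 mm across by 120 mm, 3 slots 60 mm apart). x along the slot, y across it to the robot's left, z up. Slot 12 mm wide, 90 mm long, open at both ends; its dividers end in flared lips 24 mm apart at the mouth, 42 mm above the point.
- slot_right (a point): Centre of the floor, 8 mm above the worktop, of the right-hand (outer) slot of the fixed grey rack (170 mm across by 120 mm, 3 slots 60 mm apart). x along the slot, y across it to the robot's left, z up. Slot 12 mm wide, 90 mm long, open at both ends; its dividers end in flared lips 24 mm apart at the mouth, 42 mm above the point.
There are look-alikes about, which are no part of the job. Leave any purple look-alike of the part that bears low_mid alone.

How it is judged:
By the outcome, as a careful person would: the job done as asked, in the order asked, and still so for the second after the job is handed in, with the robot touching nothing.
It also fails if it takes over 64 s, if anything falls off the work surface, if the arm or the gripper's body presses on something with over 40 N, if the wrist force passes 120 N, or if a joint passes its speed limit or range.

ROBOT

A 6-joint arm with a two-finger parallel gripper is mounted at the origin on a cart in front of the work surface, level with it; the furniture and walls round the work are solid. World frame = base frame: x ahead of the robot, y to its left, z up, the work surface at z = 0. Lengths are in m, angles in rad, forces in N, time in s.
With the tool pointing down it reaches from about 0.35 to 0.85 m from the base axis. Payload 8.1 kg.
Tool frame: the origin (TCP) lies between the finger pads; the fingertips stand ctrl.finger_overhang ahead of it and the grasp point (between the pads) lies 6 mm ahead of it (ctrl.finger_overhang is the distance from the TCP to the fingertips, in m); z points along the fingers, y is the direction in which the jaws open and shut (so a half turn about z gives the same grasp; the last joint's range is limited). The gripper opens to 85 mm and grips with 20 to 120 N. Pads are 22 mm wide; open, the fingers measure 114 mm over their backs; the gripper's body (76 mm by 85 mm) begins 54 mm behind the grasp point. The pads swing forward as they close: fully open they stand 13 mm farther back than shut.
Start: joints at [-1.334, 0.13, 1.488, -0, 1.523, -0.085], TCP at [0.19, -0.569, 0.256] pointing down, gripper open.
Joint ranges: [-2.96, 2.96], [-0.89, 2.26], [0.02, 2.5], [-1.34, 4.48], [0, 2.73], [-2.66, 2.66]. Speed limits (rad/s): [2.39, 2.39, 2.79, 3.14, 3.14, 3.14].

INTERFACE

Orientations are given as a unit quaternion [x, y, z, w].
In Python, from rig import ctrl gives the robot as it stands.
- The arm moves only by the shell command python3 -m jog 'ROWS' [FORCE]. ROWS is JSON, a list of rows, each a list of 7 numbers: the shift along the tool's x, y, z in cm, then the turn, a rotation vector about the tool's x, y, z in rad, then the opening, from 0 (shut) to 1 (fully open). In form: [[tx, ty, tz, wx, wy, wz, gripper], ...]. A call has 1 to 12 rows; each row is the pose to reach, as a shift and turn from the pose measured when the call began, along the tool's axes at that moment; what a row does not reach only later rows make up. A row lasts 1/10 s, in which the tool goes at most 50 mm and 8.59 degrees, less where a joint would pass 70% of its speed; a pose out of reach is approached as far as the arm can. A call with a gripper value outside its range is refused whole. The fingers move at their own pace and stop on an object; FORCE is the grip in N (left out, the last holds). Time passes only in rows, so rows that repeat a pose let the fingers close. It gives the time, the measured TCP pose, the force and the opening at its end, in the units of the state.
- ctrl.get_state(): the state, without advancing time (a new reading comes with each control period).
- ctrl.get_image(name): name is "scene" or "top"; returns a dict with "frame" (480x640x3 uint8, red, green, blue), "fx", "fy", "cx", "cy" (pixels), "distortion" ([k1, k2, p1, p2, k3] as OpenCV has them; the pictures are not rectified), "extrinsics" (4x4, takes a point from world to camera coordinates). Camera axes: x right, y up, looking along -z (the intrinsics and any distortion apply to the point x, -y, -z); pixel columns grow to the right and rows downward; lengths in m; the calibration is good to about 2 mm. A picture is of the moment at which its call begins. There is no depth.
- ctrl.hand_in(): hands the job in, once; it reports no verdict.
The state is a dict: "clock": time; "q": joint angles; "qd": joint speeds; "joint_efforts": joint torques, N m; "position": TCP position; "orientation": TCP orientation; "wrist_force": force on the tool from outside, world axes, zero at the start; "ft_torque": the same for the moment, N m; "finger_gap": finger opening in m.
Only numpy, scipy, OpenCV 4.12 (cv2) and the standard library are available. Lean on these libraries where they do the work, as an engineer would, in place of code of your own. Each camera call takes 0.05 s, during which the arm holds its last target.

## Working session

There is one attempt and no reset: what is moved stays moved. The work goes in short steps, Python scripts to look and compute and a shell command to move; the robot and the scene stay as the last step left them, time stands still between calls to the robot, and variables do not carry over. Pictures are saved under pics/ and viewed, and the job is handed in when it is done.

```bash
ls; mkdir -p pics; cat > h.py <<'E'
import numpy as np, cv2
from rig import ctrl
def grab(n):
    im=ctrl.get_image(n); return im
def save(n,fn):
    im=grab(n); cv2.imwrite('pics/'+fn,cv2.cvtColor(im['frame'],cv2.COLOR_RGB2BGR)); 
    np.save('pics/'+fn+'.npy',im,allow_pickle=True); return im
E
python3 - <<'E'
from h import *
for n in('scene','top'):
    im=save(n,n+'0.png'); print(n,im['fx'],im['fy'],im['cx'],im['cy'],im['distortion']); print(np.round(im['extrinsics'],4).tolist())
print(ctrl.get_state(), ctrl.finger_overhang)
E
```

```text
pics
scene 472.66956953235774 472.66956953235774 316.88035235667064 246.97554009940126 [-0.09733894  0.          0.          0.          0.        ]
[[-0.8241, -0.5664, 0.0047, 0.4223], [0.35, -0.5026, 0.7905, -0.2092], [-0.4454, 0.6531, 0.6125, -0.8974], [0.0, 0.0, 0.0, 1.0]]
top 612.9427030306026 612.9427030306026 303.9637759352506 241.3436068856353 [-0.10340022  0.          0.          0.          0.        ]
[[0.0146, -0.9998, 0.0142, 0.0075], [0.9965, 0.0157, 0.0823, -0.4914], [-0.0825, 0.0129, 0.9965, -1.5572], [0.0, 0.0, 0.0, 1.0]]
{'clock': 0.1, 'q': array([-1.33440379e+00,  1.31157294e-01,  1.48920011e+00,  2.52246507e-05,
        1.52297232e+00, -8.54061404e-02]), 'qd': array([-1.50683717e-04, -2.31549085e-03, -1.59845134e-03,  5.57431822e-05,
        5.71634116e-04, -1.55348549e-04]), 'joint_efforts': array([ 9.42429324e-04, -5.70955038e+01, -5.01942444e+01, -1.75450873e-04,
        8.18614120e-03, -3.57077973e-06]), 'position': array([ 0.189682  , -0.5687443 ,  0.25529015]), 'orientation': array([ 9.87083329e-01,  1.60205328e-01, -5.29445379e-05, -8.67008812e-04]), 'wrist_force': array([ 0.395102  , -0.01904529,  0.34646235]), 'ft_torque': array([0.00681019, 0.01472305, 0.06659272]), 'finger_gap': 0.08546803828321087} 0.025
```

View pics/scene0.png

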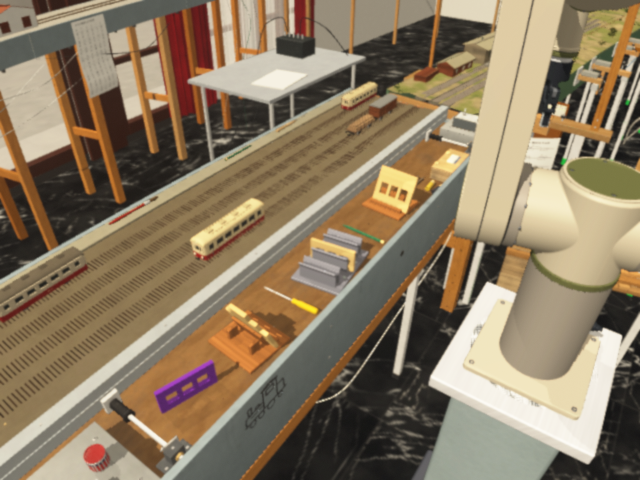

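View pics/top0.png

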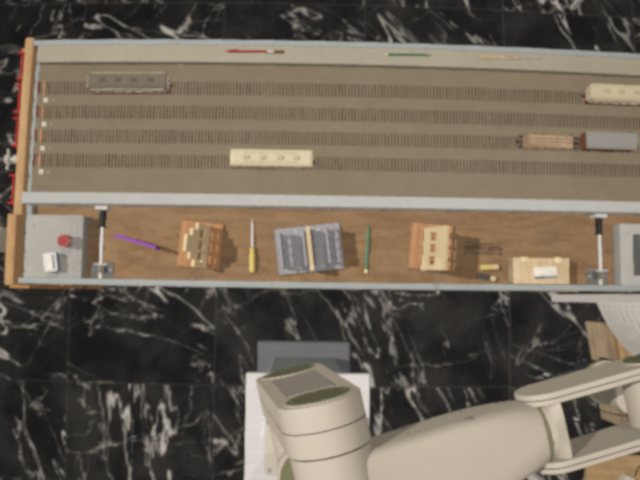

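The overview shows three things: a stepped panel on a rest at top px (201,245), the rack at (310,249), and a straight panel on a rest at (435,248). A purple look-alike stands at (135,242). I'll zoom in on these.

```bash
python3 - <<'E'
from h import *
a=cv2.imread('pics/top0.png'); 
cv2.imwrite('pics/c1.png',cv2.resize(a[195:295,160:360],None,fx=4,fy=4,interpolation=cv2.INTER_CUBIC))
cv2.imwrite('pics/c2.png',cv2.resize(a[195:295,340:540],None,fx=4,fy=4,interpolation=cv2.INTER_CUBIC))
s=cv2.imread('pics/scene0.png')
cv2.imwrite('pics/c3.png',cv2.resize(s[220:410,150:400],None,fx=3.1,fy=3.1,interpolation=cv2.INTER_CUBIC))
cv2.imwrite('pics/c4.png',cv2.resize(s[130:280,280:480],None,fx=4,fy=4,interpolation=cv2.INTER_CUBIC))
E
```

```text
(no output)
```

View pics/c1.png

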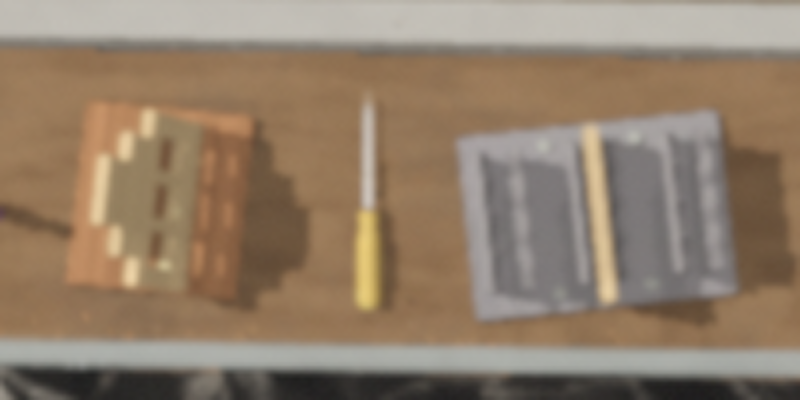

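View pics/c2.png

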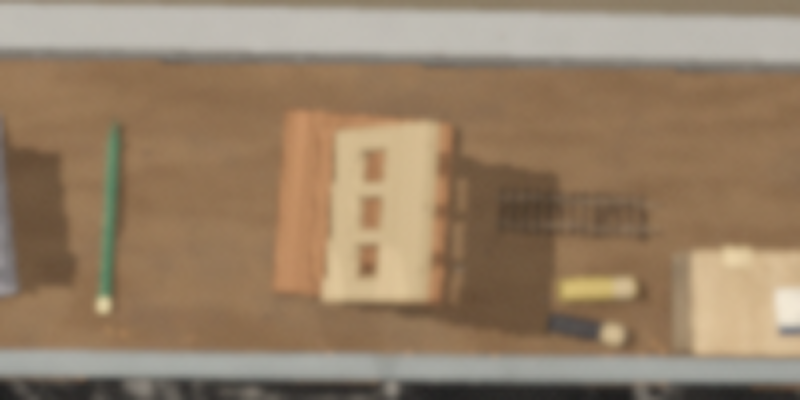

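View pics/c3.png

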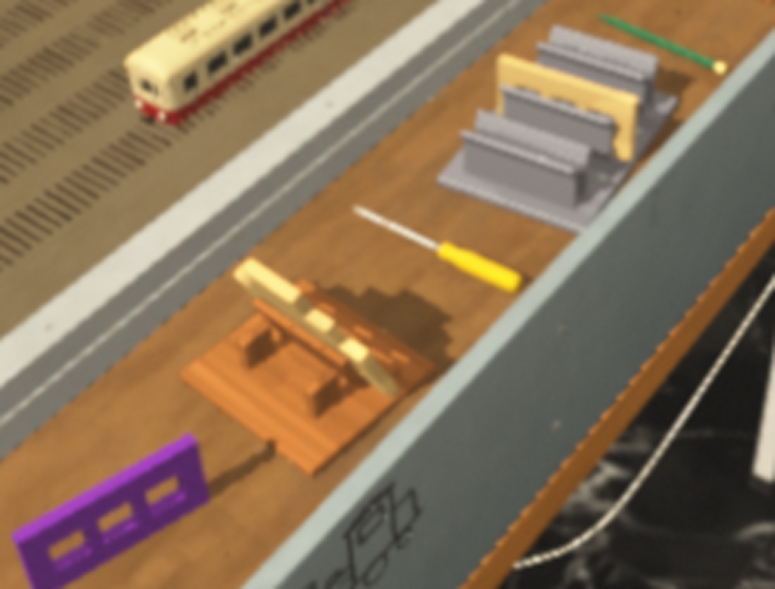

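View pics/c4.png

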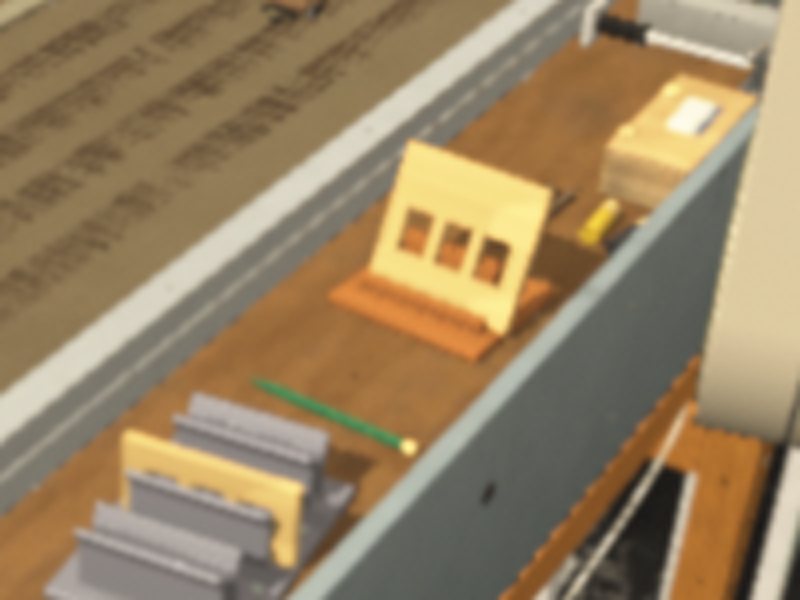

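```bash
cat >> h.py <<'E'
def ray(im,u,v):
    K=np.array([[im['fx'],0,im['cx']],[0,im['fy'],im['cy']],[0,0,1]])
    p=cv2.undistortPoints(np.array([[[u,v]]],float),K,np.array(im['distortion'])).ravel()
    d=np.array([p[0],-p[1],-1.]); E=im['extrinsics']; R=E[:3,:3]; c=-R.T@E[:3,3]; d=R.T@d
    return c,d/np.linalg.norm(d)
def onz(im,u,v,z):
    c,d=ray(im,u,v); return c+d*(z-c[2])/d[2]
def proj(im,P):
    E=im['extrinsics'];q=(E[:3,:3]@np.asarray(P,float).reshape(-1,3).T).T+E[:3,3]
    q=q*[1,-1,-1]; K=np.array([[im['fx'],0,im['cx']],[0,im['fy'],im['cy']],[0,0,1]])
    return cv2.projectPoints(q,np.zeros(3),np.zeros(3),K,np.array(im['distortion']))[0].reshape(-1,2)
def load(fn): return np.load('pics/'+fn+'.npy',allow_pickle=True).item()
def zoom(im,u0,v0,w,h,f,out):
    a=im['frame'][v0:v0+h,u0:u0+w,::-1]; a=cv2.resize(a,None,fx=f,fy=f,interpolation=cv2.INTER_CUBIC)
    for i in range(0,w,10):
        cv2.putText(a,str(u0+i),(int((i+.5)*f),8),0,.3,(0,0,255),1); cv2.line(a,(int((i+.5)*f),10),(int((i+.5)*f),16),(0,0,255),1)
    for i in range(0,h,10):
        cv2.putText(a,str(v0+i),(0,int((i+.5)*f)),0,.3,(0,0,255),1); cv2.line(a,(18,int((i+.5)*f)),(24,int((i+.5)*f)),(0,0,255),1)
    cv2.imwrite('pics/'+out,a)
E
python3 - <<'E'
from h import *
t=load('top0.png'); s=load('scene0.png')
zoom(t,172,212,60,64,9,'z1.png'); zoom(t,268,216,80,64,9,'z2.png'); zoom(t,402,212,60,64,9,'z3.png')
hsv=cv2.cvtColor(t['frame'],cv2.COLOR_RGB2HSV)
for u,v in [(180,245),(190,245),(205,245),(218,245),(240,245),(435,230),(420,245),(309,250),(290,250)]: print(u,v,hsv[v,u])
E
```

```text
180 245 [ 14 122 188]
190 245 [ 18  90 147]
205 245 [ 19  90 151]
218 245 [ 13 129 142]
240 245 [ 15 111 147]
435 230 [ 19  80 208]
420 245 [ 14 121 186]
309 250 [ 18  78 213]
290 250 [  9  11 160]
```

View pics/z1.png

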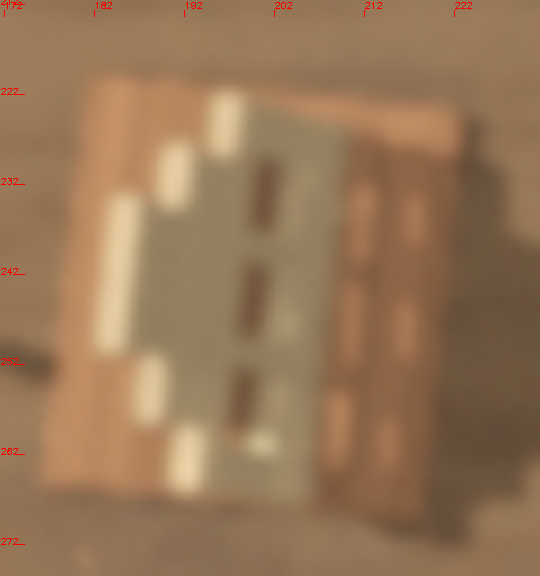

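View pics/z2.png

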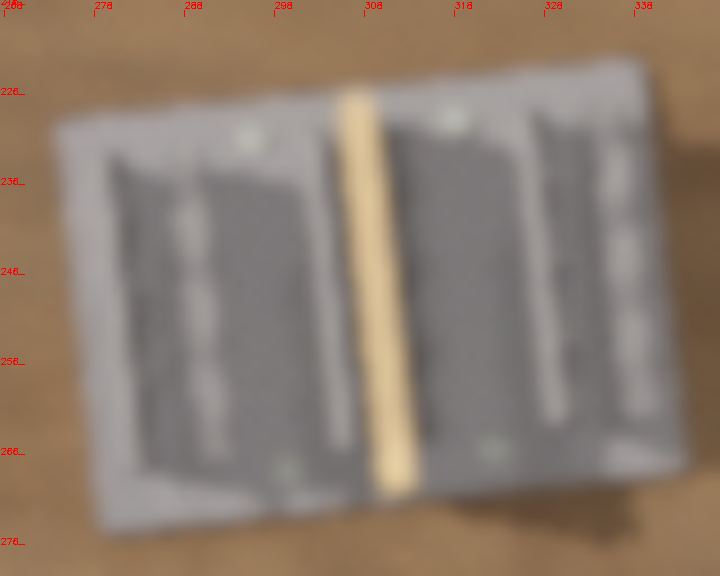

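View pics/z3.png

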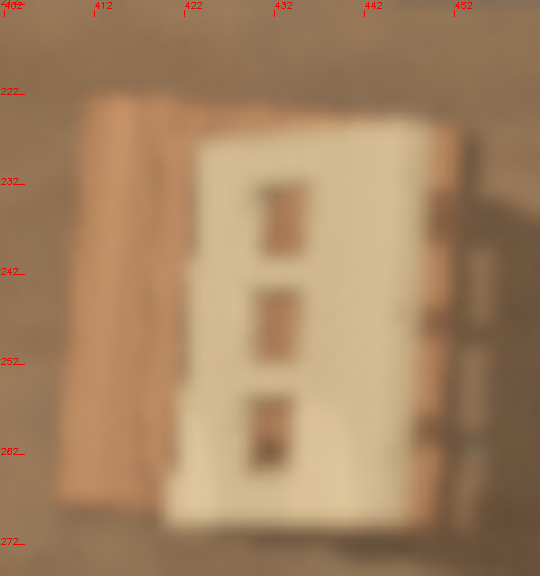

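```bash
python3 - <<'E'
from h import *
t=load('top0.png'); f=t['frame'].astype(int)
hsv=cv2.cvtColor(t['frame'],cv2.COLOR_RGB2HSV)
m=((hsv[...,2]>185)&(hsv[...,1]<105)&(hsv[...,0]>14)&(hsv[...,0]<26)).astype(np.uint8)
m[:215]=0;m[280:]=0
n,l,st,c=cv2.connectedComponentsWithStats(m)
for i in range(1,n):
    if 175<c[i][0]<460 and st[i][4]>4:
        r=cv2.minAreaRect(np.argwhere(l==i)[:,::-1].astype(np.float32)); print(np.round(c[i],2),st[i],[np.round(x,1) for x in r])
z=lambda h:.0096+h*np.cos(.4)
for n,u,v,zz in [('G top',185.2,242.2,z(.104)),('t2a',191,231,z(.082)),('t2b',188.4,255,z(.082)),('t1a',197,225.5,z(.06)),('t1b',192.5,262.5,z(.06)),
 ('A c1',181.3,220.5,.008),('A c2',222.5,223.5,.008),('A c3',176.5,265.5,.008),('A c4',219,269.5,.008),
 ('R c1',274,229.5,.008),('R c2',339,222,.008),('R c3',344,267.5,.008),('R c4',279.5,275,.008),('low a',307,226,.063),('low b',311.5,270,.063),
 ('B c1',411,222.2,.008),('B c2',452.5,226,.008),('B c3',408,267,.008),
 ('W top a',449.5,225.3,z(.1)),('W top b',446.8,269.5,z(.1)),('W bot a',423.3,227.3,.0112),('W bot b',420,269.5,.0112),
 ('frontwall',300,284,.1),('back',300,206,.1)]:
    print(n,np.round(onz(t,u,v,zz),4))
E
```

```text
[196.5 225. ] [195 222   4   7  26] [array([196.5, 225. ]), array([6., 3.]), np.float64(90.0)]
[251.5  225.12] [251 223   2   5   8] [array([251.5, 225. ]), array([4., 1.]), np.float64(90.0)]
[435.37 247.8 ] [420 225  30  45 995] [array([434.5, 247.2]), array([26.9, 45.2]), np.float64(3.5)]
[309.33 247.41] [305 226   9  44 159] [array([309.1, 247.6]), array([43.4,  4.2]), np.float64(83.8)]
[190.8 230.9] [189 228   5   7  30] [array([191., 231.]), array([6., 4.]), np.float64(90.0)]
[251.48 235.57] [251 230   2  12  21] [array([251.5, 235.5]), array([11.,  1.]), np.float64(90.0)]
[184.44 242.03] [182 233   6  19  75] [array([184.4, 241.9]), array([ 4.1, 18.1]), np.float64(6.3)]
[251.4 246.2] [251 245   2   3   5] [array([251.5, 246. ]), array([2., 1.]), np.float64(90.0)]
[188.16 254.92] [186 252   5   7  25] [array([188.1, 255. ]), array([3.6, 6.3]), np.float64(14.0)]
[192.29 262.68] [190 259   5   8  31] [array([192. , 262.5]), array([7., 4.]), np.float64(90.0)]
[365.12 270.88] [364 270   3   3   8] [array([365., 271.]), array([2., 2.]), np.float64(90.0)]
G top [0.4775 0.3054 0.1054]
t2a [0.5071 0.2955 0.0851]
t2b [0.4476 0.3002 0.0851]
t1a [0.5232 0.2843 0.0649]
t1b [0.4302 0.2929 0.0649]
A c1 [0.5417 0.335  0.008 ]
A c2 [0.5354 0.2272 0.008 ]
A c3 [0.4243 0.3439 0.008 ]
A c4 [0.4158 0.2333 0.008 ]
R c1 [0.5219 0.093  0.008 ]
R c2 [ 0.5442 -0.0757  0.008 ]
R c3 [ 0.4259 -0.0899  0.008 ]
R c4 [0.4041 0.0766 0.008 ]
low a [0.5264 0.0084 0.063 ]
low b [ 0.4162 -0.0044  0.063 ]
B c1 [ 0.5469 -0.2644  0.008 ]
B c2 [ 0.5387 -0.3745  0.008 ]
B c3 [ 0.4296 -0.2566  0.008 ]
W top a [ 0.5298 -0.3427  0.1017]
W top b [ 0.4207 -0.3355  0.1017]
W bot a [ 0.5336 -0.2962  0.0112]
W bot b [ 0.4234 -0.2875  0.0112]
frontwall [0.3805 0.0241 0.1   ]
back [0.5715 0.0269 0.1   ]
```

```bash
cat >> h.py <<'E'
def Rz(a): c,s=np.cos(a),np.sin(a); return np.array([[c,-s,0],[s,c,0],[0,0,1]])
def panel(bm,yaw,lean,prof):
    # bm: bottom mid; lean toward +y(local); prof list of (x,z)
    X=Rz(yaw)@[1,0,0]; U=Rz(yaw)@[0,np.sin(lean),np.cos(lean)]
    return np.array([bm+X*a+U*b for a,b in prof])
GP=[(-.055,0),(.055,0),(.055,.06),(.038,.06),(.038,.082),(.021,.082),(.021,.104),(-.021,.104),(-.021,.082),(-.038,.082),(-.038,.06),(-.055,.06)]
WP=[(-.055,0),(.055,0),(.055,.1),(-.055,.1)]
LP=[(-.055,0),(.055,0),(.055,.055),(-.055,.055)]
def box(c,yaw,a,b,z): return np.array([np.array([c[0],c[1],0])+Rz(yaw)@[x,y,z] for x,y in [(-a/2,-b/2),(a/2,-b/2),(a/2,b/2),(-a/2,b/2)]])
def draw(im,polys,win,f,out):
    u0,v0,w,h=win; a=cv2.resize(im['frame'][v0:v0+h,u0:u0+w,::-1],None,fx=f,fy=f,interpolation=cv2.INTER_CUBIC)
    for P in polys:
        q=((proj(im,P)-[u0,v0]+.5)*f*8).astype(int); cv2.polylines(a,[q.reshape(-1,1,2).astype(np.int32)],True,(0,0,255),1,cv2.LINE_AA,3)
    cv2.imwrite('pics/'+out,a)
E
python3 - <<'E'
from h import *
t=load('top0.png'); s=load('scene0.png')
bA=np.array([.4767,.2652,.0096]); bB=np.array([.4772,-.2966,.0096])
rack=(.474,.001); y=.13
sl=lambda k: np.array([rack[0],rack[1],0])+Rz(y)@[0,k*.06,0]
slot=lambda k: np.array([sl(k)+Rz(y)@[a,b,.05] for a,b in [(-.045,-.012),(.045,-.012),(.045,.012),(-.045,.012)]])
polys=[panel(bA,-.075,.4,GP),panel(bB,-.075,-.4,WP),box((.4793,.2849),-.065,.12,.11,.008),box((.486,-.3165),-.07,.12,.11,.008),box(rack,y,.12,.17,.008),slot(1),slot(0),slot(-1),
 panel(np.array([.4713,.002,.008]),.12,0,LP)]
draw(s,polys,(200,260,180,130),4.4,'o1.png'); draw(s,polys,(330,150,110,90),7,'o2.png')
draw(t,polys,(170,205,190,90),4.2,'o3.png'); draw(t,polys,(400,205,100,80),7,'o4.png')
E
```

```text
(no output)
```

View pics/o1.png

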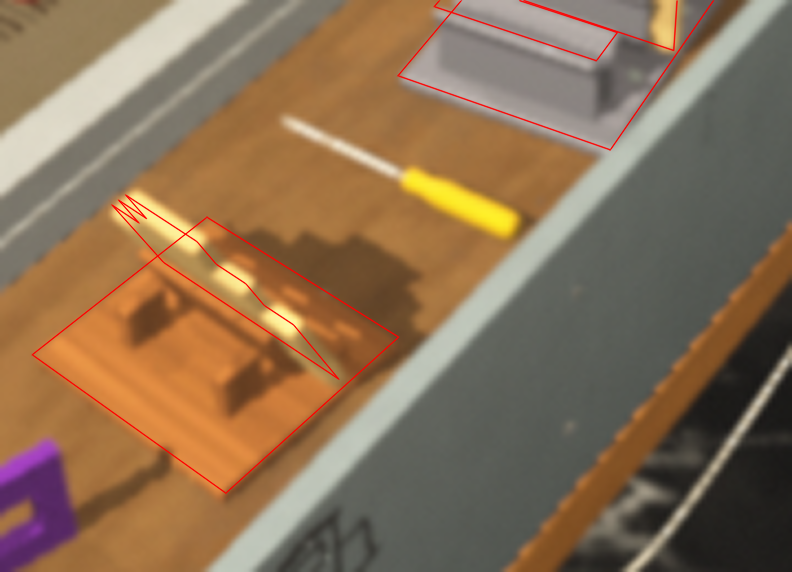

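View pics/o2.png

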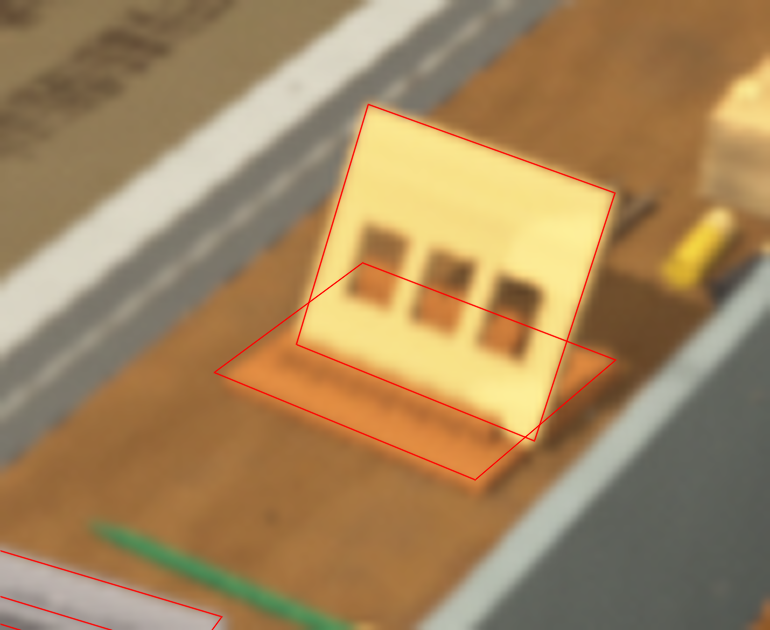

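View pics/o3.png

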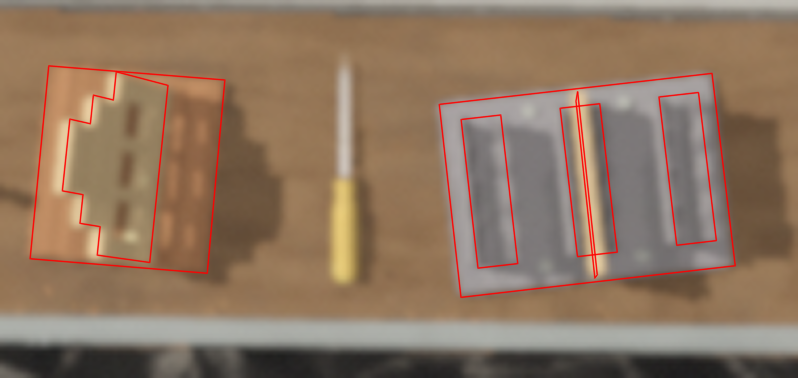

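View pics/o4.png

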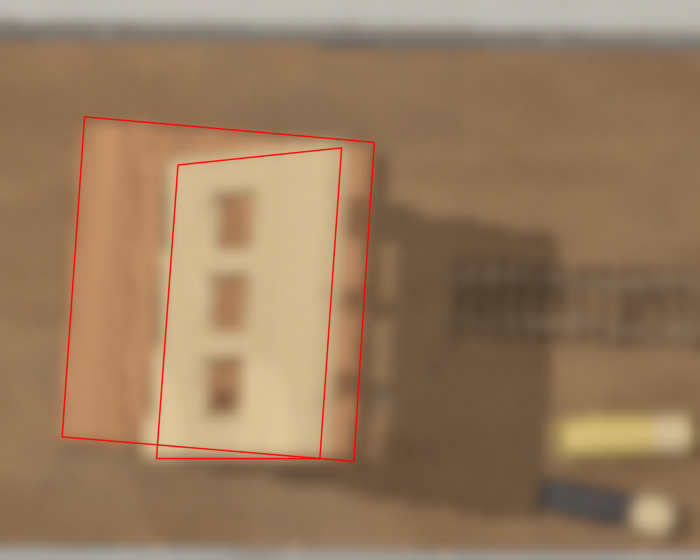

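Everything agrees between the two views to about 2 mm, and the sizes come out right (low wall 111 mm, rests about 118×109 mm, wall top 109 mm).

Candidates:
- **Stepped panel, top px (201,245):** tiers visible, so this is the gable.
- **Straight panel, (435,248):** about 100 mm tall, so this is the wall.
- **Low wall, (309,248):** in the middle slot, leave it.
- **Purple panel, (135,242):** leave it.

The close crops z1 and z3 confirm the choice. Next I'll work out the gable approach.

```bash
cat >> h.py <<'E'
from scipy.spatial.transform import Rotation as Ro
def Rtool(yaw,lean):  # tool x along panel x (yaw), z = -up, up leans to local +y by lean
    X=Rz(yaw)@[1,0,0]; U=Rz(yaw)@[0,np.sin(lean),np.cos(lean)]; Z=-U; Y=np.cross(Z,X); return np.column_stack([X,Y,Z])
def to(grasp,yaw,lean,ahead=.006):
    R=Rtool(yaw,lean); p=np.asarray(grasp,float)-ahead*R[:,2]
    s=ctrl.get_state(); R0=Ro.from_quat(s['orientation']).as_matrix()
    d=R0.T@(p-s['position'])*100; w=Ro.from_matrix(R0.T@R).as_rotvec()
    print('cm',np.round(d,2),'rv',np.round(w,3),'clock',round(s['clock'],2))
def st():
    s=ctrl.get_state(); R=Ro.from_quat(s['orientation']).as_matrix()
    print('t',round(s['clock'],2),'tcp',np.round(s['position'],4),'grasp',np.round(s['position']+.006*R[:,2],4),'X',np.round(R[:,0],3),'Z',np.round(R[:,2],3),'F',np.round(s['wrist_force'],1),'T',np.round(s['ft_torque'],2),'gap',round(s['finger_gap'],4),'q',np.round(s['q'],2))
E
python3 - <<'E'
from h import *
st()
to([.46,-.3,.27],-.075,0)
to([.4774,.33,.25],-.075,.4)
E
```

```text
t 0.1 tcp [ 0.1897 -0.5687  0.2553] grasp [ 0.1897 -0.5687  0.2493] X [0.949 0.316 0.   ] Z [-0.     0.002 -1.   ] F [ 0.4 -0.   0.3] T [0.01 0.01 0.07] gap 0.0855 q [-1.33  0.13  1.49  0.    1.52 -0.09]
cm [ 34.14 -16.95  -2.04] rv [-0.002  0.     0.397] clock 0.1
cm [ 55.81 -76.38   0.12] rv [-0.396 -0.079  0.392] clock 0.1
```

```bash
python3 -m jog '[[34,-17,-2,0,0,0.39,1],[34,-17,-2,0,0,0.39,1],[34,-17,-2,0,0,0.39,1],[34,-17,-2,0,0,0.39,1],[34,-17,-2,0,0,0.39,1],[34,-17,-2,0,0,0.39,1],[34,-17,-2,0,0,0.39,1],[34,-17,-2,0,0,0.39,1],[34,-17,-2,0,0,0.39,1],[34,-17,-2,0,0,0.39,1],[34,-17,-2,0,0,0.39,1],[34,-17,-2,0,0,0.39,1]]' 30; python3 - <<'E'
from h import *
st(); to([.4774,.33,.22],-.075,.4)
E
```

```text
clock: 1.3
position: [0.4575, -0.3009, 0.2754]
orientation: [0.999, -0.035, -0.001, -0.001]
wrist_force: [-0.3, 0.4, 0.1]
finger_gap: 0.0853
t 1.3 tcp [ 0.4575 -0.3009  0.2754] grasp [ 0.4575 -0.3009  0.2694] X [ 0.998 -0.07  -0.001] Z [-0.001  0.002 -1.   ] F [-0.3  0.4  0.1] T [ 0.    0.   -0.02] gap 0.0853 q [-0.68 -0.02  1.61  0.    1.55  0.96]
cm [ -2.43 -63.3    5.1 ] rv [-0.402  0.     0.005] clock 1.3
```

```bash
python3 -m jog '[[-1,-20,0,0,0,0,1],[-2,-30,0,0,0,0,1],[-2.4,-40,0,0,0,0,1],[-2.4,-63.3,2,-0.1,0,0,1],[-2.4,-63.3,3,-0.2,0,0,1],[-2.4,-63.3,4,-0.3,0,0,1],[-2.4,-63.3,5,-0.4,0,0,1],[-2.4,-63.3,5,-0.4,0,0,1],[-2.4,-63.3,5,-0.4,0,0,1],[-2.4,-63.3,5,-0.4,0,0,1],[-2.4,-63.3,5,-0.4,0,0,1],[-2.4,-63.3,5,-0.4,0,0,1]]'; python3 - <<'E'
from h import *
st(); save('top','t1.png'); save('scene','s1.png'); to([.4774,.2917,.0723],-.075,.4)
E
```

```text
clock: 2.5
position: [0.4766, 0.2906, 0.2312]
orientation: [0.98, -0.035, -0.008, 0.198]
wrist_force: [1.9, 0.1, -0.2]
finger_gap: 0.0856
t 2.5 tcp [0.4766 0.2906 0.2312] grasp [0.4764 0.2882 0.2256] X [ 0.997 -0.072 -0.001] Z [-0.029 -0.387 -0.922] F [ 1.9  0.1 -0.2] T [ 0.2  -0.08 -0.01] gap 0.0856 q [ 0.64  0.27  1.42 -0.3   1.71  2.28]
cm [ 0.28 -5.93 13.82] rv [-0.001  0.002  0.009] clock 2.6
```

```bash
python3 -m jog '[[0.3,-3,0,0,0,0,0.6],[0.3,-5.9,0,0,0,0,0.6],[0.3,-5.9,0,0,0,0,0.6],[0.3,-5.9,2.5,0,0,0,0.6],[0.3,-5.9,5,0,0,0,0.6],[0.3,-5.9,5.5,0,0,0,0.6],[0.3,-5.9,5.5,0,0,0,0.6],[0.3,-5.9,5.5,0,0,0,0.6]]'; python3 - <<'E'
from h import *
st(); save('top','t2.png'); s=save('scene','s2.png'); zoom(s,190,250,130,120,6,'s2z.png'); to([.4774,.2917,.0723],-.075,.4)
E
```

```text
clock: 3.4
position: [0.4811, 0.3259, 0.1562]
orientation: [0.98, -0.033, -0.008, 0.198]
wrist_force: [-0.3, -0.1, 0.4]
finger_gap: 0.051
t 3.4 tcp [0.4811 0.3259 0.1562] grasp [0.4809 0.3235 0.1507] X [ 0.998 -0.068 -0.004] Z [-0.03  -0.386 -0.922] F [-0.3 -0.1  0.4] T [ 0.21 -0.01  0.03] gap 0.051 q [ 0.67  0.4   1.4  -0.29  1.61  2.34]
cm [-0.12 -0.03  8.51] rv [-0.003 -0.     0.008] clock 3.5
```

View pics/s2.png

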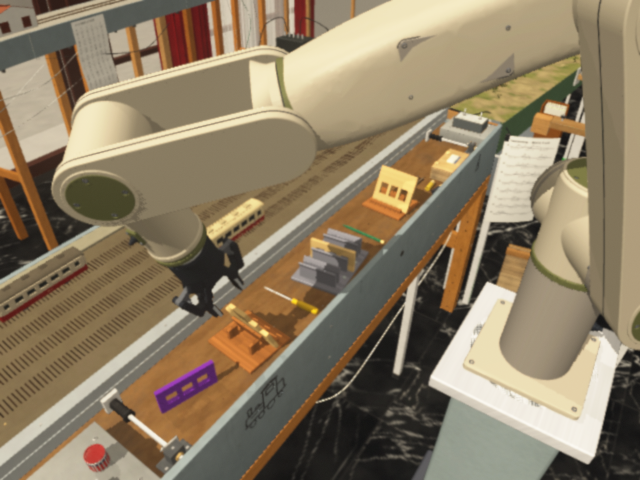

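View pics/t2.png

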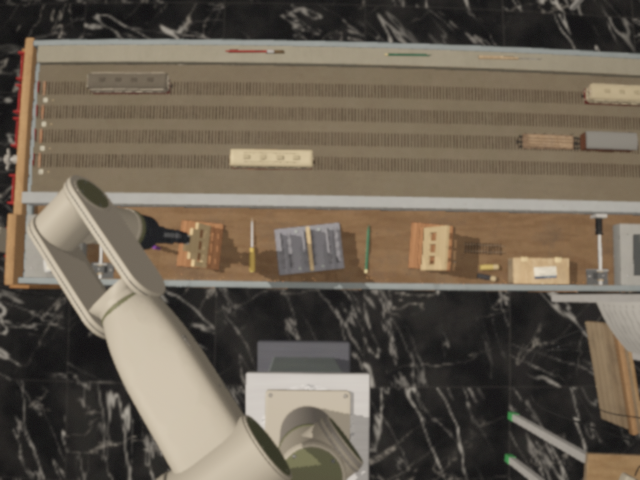

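The gripper is lined up over the gable, with the fingers at scene px (215,290). I'll descend along the panel plane.

```bash
python3 -m jog '[[-0.1,0,2,0,0,0.008,0.6],[-0.1,0,4,0,0,0.008,0.6],[-0.1,0,6,0,0,0.008,0.6],[-0.1,0,7.5,0,0,0.008,0.6],[-0.1,0,8.5,0,0,0.008,0.6],[-0.1,0,8.5,0,0,0.008,0.6],[-0.1,0,8.5,0,0,0.008,0.6]]'; python3 - <<'E'
from h import *
st(); t=save('top','t3.png'); s=save('scene','s3.png'); zoom(s,170,230,130,120,6,'s3z.png'); to([.4774,.2917,.0723],-.075,.4);zoom(t,150,205,90,80,8,'t3z.png')
E
```

```text
clock: 4.2
position: [0.4781, 0.2941, 0.0788]
orientation: [0.98, -0.037, -0.007, 0.197]
wrist_force: [0.3, -0.5, 0.1]
finger_gap: 0.0515
t 4.2 tcp [0.4781 0.2941 0.0788] grasp [0.478  0.2918 0.0732] X [ 0.997 -0.075  0.001] Z [-0.028 -0.385 -0.922] F [ 0.3 -0.5  0.1] T [ 0.21 -0.02 -0.05] gap 0.0515 q [ 0.64  0.43  1.52 -0.3   1.46  2.36]
cm [-0.08 -0.    0.15] rv [-0.004 -0.002 -0.   ] clock 4.3
```

View pics/s3z.png

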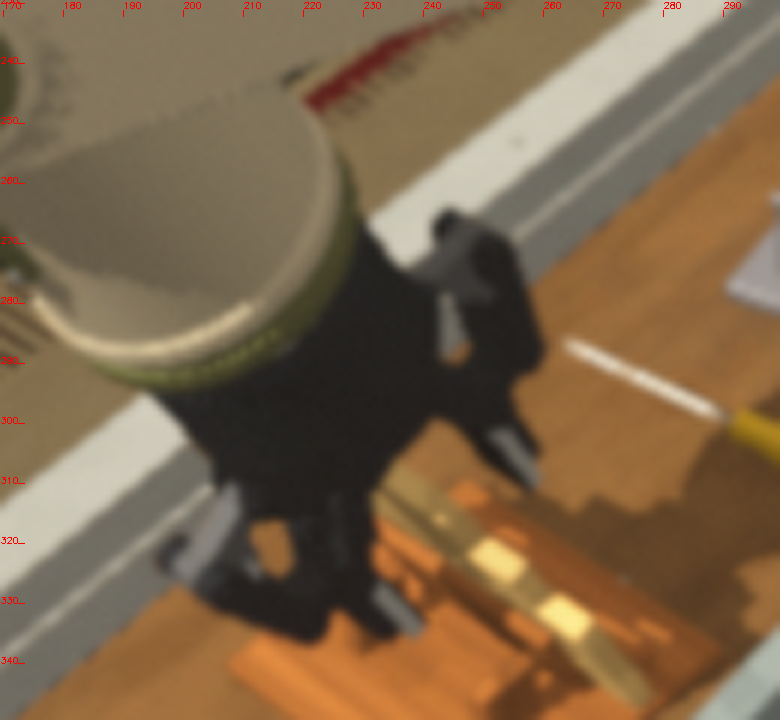

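View pics/t3z.png

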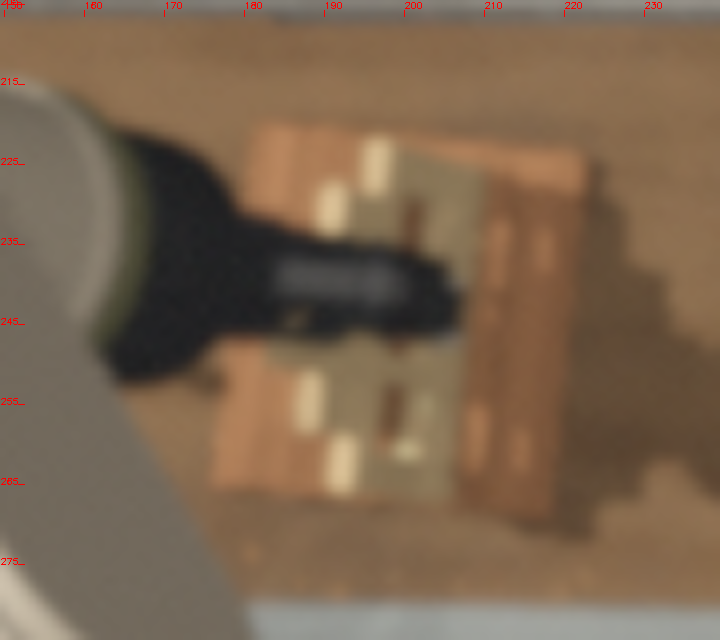

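The fingers straddle the panel, and the finger centre at top px (200,241) matches mid-length. I'll close.

```bash
python3 -m jog '[[0,0,0.1,0,0,0,0.3],[0,0,0.1,0,0,0,0.2],[0,0,0.1,0,0,0,0],[0,0,0.1,0,0,0,0],[0,0,0.1,0,0,0,0],[0,0,0.1,0,0,0,0],[0,0,0.1,0,0,0,0],[0,0,0.1,0,0,0,0]]' 40; python3 - <<'E'
from h import *
st(); t=save('top','t4.png'); s=save('scene','s4.png'); zoom(s,170,230,130,120,6,'s4z.png');zoom(t,150,205,90,80,8,'t4z.png')
E
```

```text
clock: 5.1
position: [0.4786, 0.2943, 0.0786]
orientation: [0.98, -0.037, -0.006, 0.196]
wrist_force: [-1.5, 1.6, 4.7]
finger_gap: 0.007
t 5.1 tcp [0.4786 0.2943 0.0786] grasp [0.4784 0.292  0.0731] X [ 0.997 -0.074  0.002] Z [-0.027 -0.384 -0.923] F [-1.5  1.6  4.7] T [ 0.02 -0.05 -0.11] gap 0.007 q [ 0.64  0.43  1.52 -0.3   1.46  2.36]
```

View pics/s4z.png

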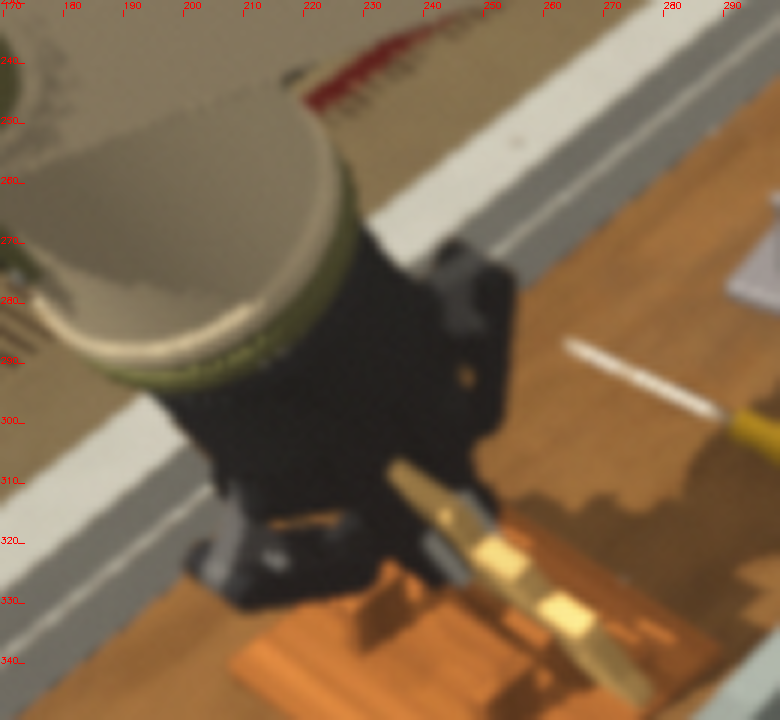

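```bash
python3 -m jog '[[0,0,-0.5,0,0,0,0],[0,0,-1.5,0,0,0,0],[0,0,-3,0,0,0,0],[0,0,-5,0,0,0,0],[0,0,-7.5,0,0,0,0],[0,0,-10,0,0,0,0],[0,0,-10,0,0,0,0],[0,0,-10,0,0,0,0]]'; python3 - <<'E'
from h import *
st(); t=save('top','t5.png'); s=save('scene','s5.png'); to([.4662,.0605,.185],.13,0)
E
```

```text
clock: 6.0
position: [0.4816, 0.3335, 0.172]
orientation: [0.98, -0.037, -0.005, 0.196]
wrist_force: [-0.2, -0.6, -1.3]
finger_gap: 0.0073
t 6.0 tcp [0.4816 0.3335 0.172 ] grasp [0.4815 0.3312 0.1664] X [ 0.997 -0.074  0.004] Z [-0.025 -0.383 -0.923] F [-0.2 -0.6 -1.3] T [ 0.24 -0.02 -0.  ] gap 0.0073 q [ 0.68  0.4   1.38 -0.29  1.64  2.35]
cm [ 0.57 25.91  8.57] rv [ 0.395  0.04  -0.202] clock 6.1
```

View pics/s5.png

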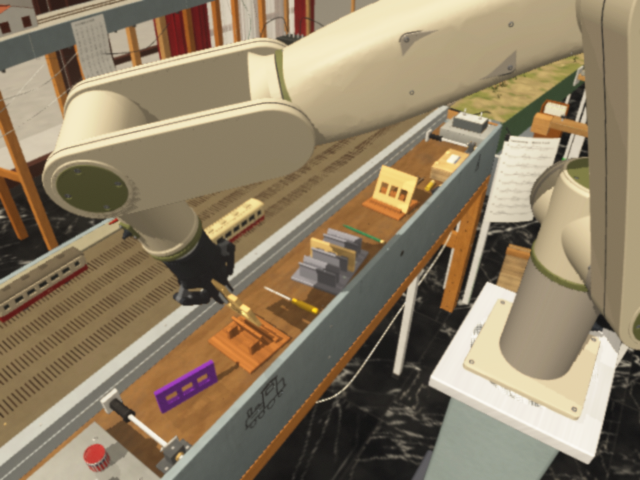

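The gable has come off its rest, at scene px (238,305). I'll carry it above the left slot and turn it upright.

```bash
python3 -m jog '[[0,1.5,-0.5,0.02,0,-0.01,0],[0.1,4,0,0.06,0,-0.03,0],[0.2,7,1.5,0.1,0.01,-0.05,0],[0.3,10,3,0.15,0.015,-0.08,0],[0.4,13,4.4,0.2,0.02,-0.1,0],[0.4,16,5.5,0.25,0.025,-0.13,0],[0.5,19,6.6,0.3,0.03,-0.15,0],[0.5,22,7.5,0.35,0.035,-0.18,0],[0.5,24.5,8.2,0.38,0.04,-0.2,0],[0.57,25.9,8.57,0.395,0.04,-0.202,0],[0.57,25.9,8.57,0.395,0.04,-0.202,0],[0.57,25.9,8.57,0.395,0.04,-0.202,0]]'; python3 - <<'E'
from h import *
st(); t=save('top','t6.png'); s=save('scene','s6.png'); to([.4662,.0605,.145],.13,0)
zoom(t,240,200,110,80,7,'t6z.png'); zoom(s,260,170,130,130,5.5,'s6z.png')
E
```

```text
clock: 7.3
position: [0.4656, 0.0603, 0.1901]
orientation: [0.998, 0.064, -0.001, 0.0]
wrist_force: [-0.3, 0.6, -0.1]
finger_gap: 0.0074
t 7.3 tcp [0.4656 0.0603 0.1901] grasp [0.4656 0.0603 0.1841] X [ 0.992  0.128 -0.001] Z [-0.001 -0.001 -1.   ] F [-0.3  0.6 -0.1] T [0.01 0.09 0.  ] gap 0.0074 q [ 0.02 -0.19  1.92 -0.    1.41  1.46]
cm [0.04 0.08 3.92] rv [0.    0.001 0.001] clock 7.4
```

View pics/t6z.png

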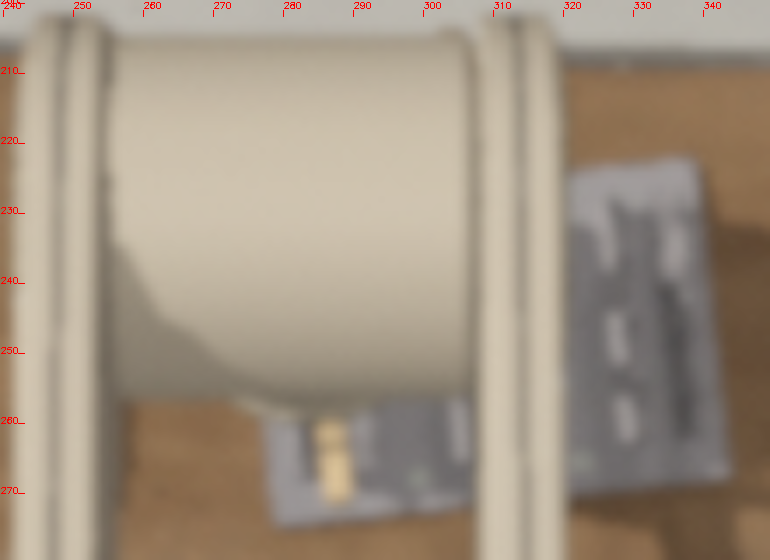

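View pics/s6z.png

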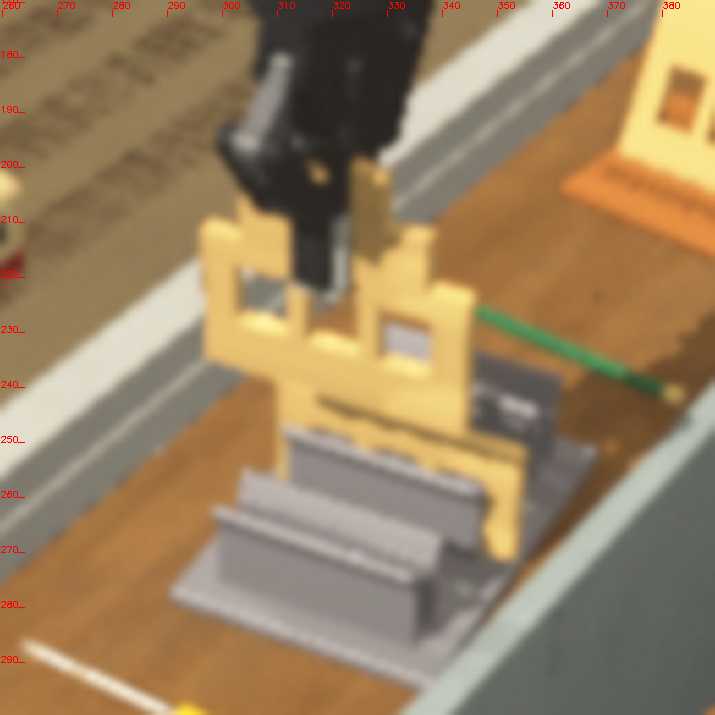

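```bash
python3 - <<'E'
from h import *
s=load('s6.png'); t=load('t6.png'); t0=load('top0.png'); s0=load('scene0.png')
g=np.array([.4656,.0603,.1841]); yw=.128
pan=lambda off: panel(g-[0,0,.069]+Rz(yw)@[0,off,0],yw,0,GP)
rack=(.474,.001); y=.13
def slot(k,hw,z,hl=.045): return np.array([np.array([rack[0],rack[1],0])+Rz(y)@[a,b+k*.06,z] for a,b in [(-hl,-hw),(hl,-hw),(hl,hw),(-hl,hw)]])
draw(s,[pan(-.004),pan(.004)],(260,170,130,130),5.5,'o5.png')
draw(s0,[slot(k,.012,.05) for k in(1,0,-1)]+[box(rack,y,.12,.17,.008)],(280,220,100,80),7.5,'o6.png')
draw(t0,[slot(k,.012,.05) for k in(1,0,-1)]+[box(rack,y,.12,.17,.008)],(266,214,86,66),8.5,'o7.png')
E
```

```text
(no output)
```

View pics/o5.png

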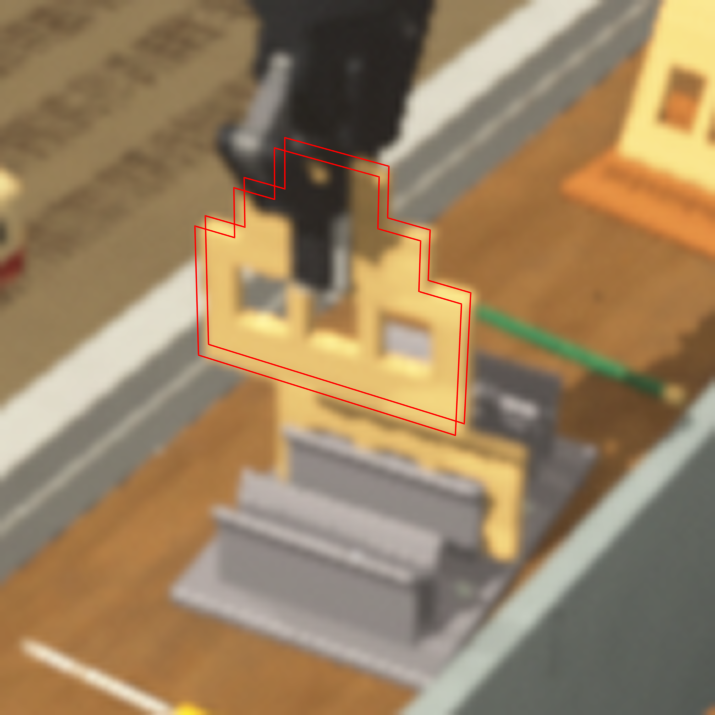

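View pics/o6.png

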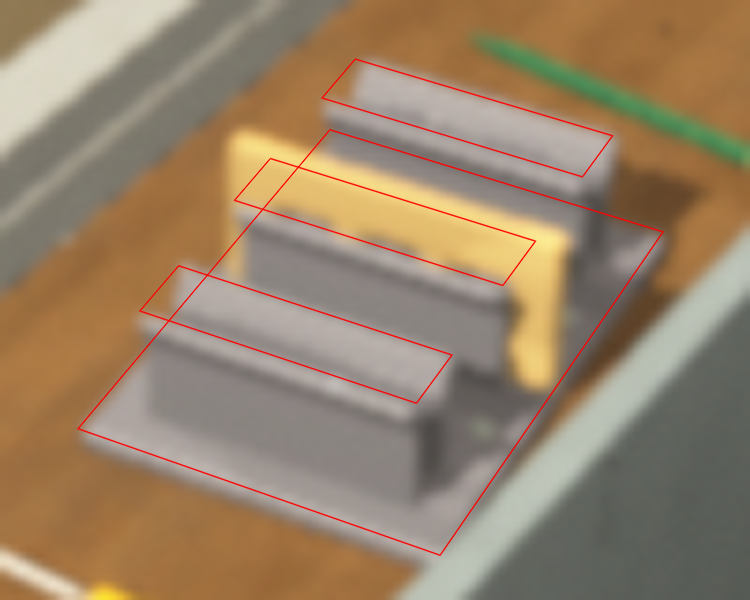

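View pics/o7.png

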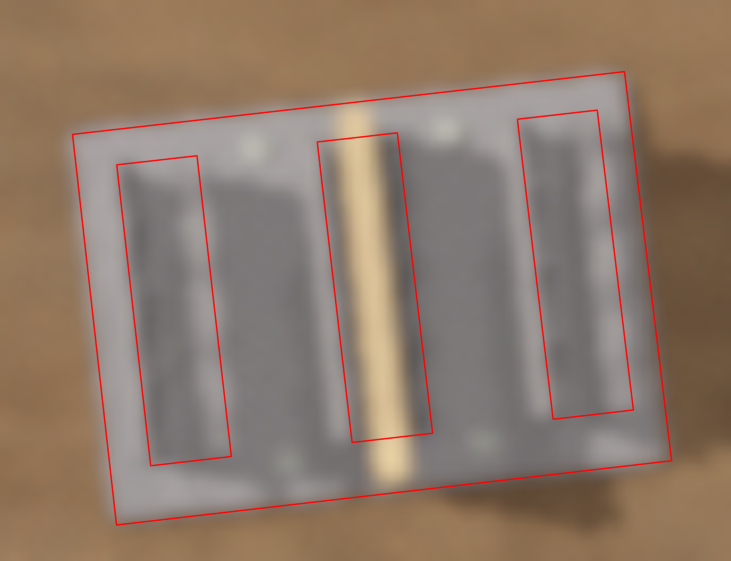

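```bash
python3 - <<'E'
from h import *
s=load('scene0.png'); t=load('top0.png')
a=onz(s,300,270,.008)
for du,dv in((1,0),(0,1)): print(np.round(onz(s,300+du,270+dv,.008)-a,4))
# base corners in scene from o6 (zoom 7.5, offset 280,220)
for p in [(82,440),(430,563),(663,240)]: print(np.round(onz(s,280+p[0]/7.5-.5,220+p[1]/7.5-.5,.008),4))
print(np.round(box((.474,.001),.13,.12,.17,.008),4))
# brightness profile across slots at z=.05, averaged along the slot
R=Rz(.13); g=cv2.cvtColor(t['frame'],cv2.COLOR_RGB2GRAY).astype(np.float32)
ys=np.arange(-.09,.0901,.002)
pr=[]
for y in ys:
    q=proj(t,[np.array([.474,.001,0])+R@[x,y,.05] for x in np.linspace(-.035,.035,15)]).astype(np.float32)
    pr.append(cv2.remap(g,q[:,0],q[:,1],cv2.INTER_LINEAR).mean())
print([(int(round(y*1000)),int(p)) for y,p in zip(ys,pr)])
E
```

```text
[-0.0019 -0.0013  0.    ]
[-0.0021  0.0028  0.    ]
[0.5182 0.0965 0.008 ]
[0.4039 0.082  0.008 ]
[ 0.4232 -0.0872  0.008 ]
[[ 0.4255 -0.0911  0.008 ]
 [ 0.5445 -0.0755  0.008 ]
 [ 0.5225  0.0931  0.008 ]
 [ 0.4035  0.0775  0.008 ]]
[(-90, 89), (-88, 88), (-86, 88), (-84, 89), (-82, 96), (-80, 105), (-78, 115), (-76, 123), (-74, 133), (-72, 143), (-70, 148), (-68, 146), (-66, 138), (-64, 126), (-62, 115), (-60, 111), (-58, 113), (-56, 114), (-54, 114), (-52, 116), (-50, 124), (-48, 139), (-46, 149), (-44, 147), (-42, 136), (-40, 124), (-38, 118), (-36, 117), (-34, 117), (-32, 119), (-30, 120), (-28, 121), (-26, 121), (-24, 121), (-22, 121), (-20, 120), (-18, 119), (-16, 116), (-14, 111), (-12, 105), (-10, 99), (-8, 105), (-6, 128), (-4, 159), (-2, 182), (0, 192), (2, 190), (4, 175), (6, 150), (8, 128), (10, 124), (12, 138), (14, 149), (16, 147), (18, 136), (20, 125), (22, 120), (24, 120), (26, 121), (28, 122), (30, 122), (32, 122), (34, 122), (36, 122), (38, 122), (40, 122), (42, 122), (44, 126), (46, 134), (48, 144), (50, 148), (52, 144), (54, 136), (56, 126), (58, 119), (60, 117), (62, 116), (64, 115), (66, 111), (68, 111), (70, 122), (72, 140), (74, 155), (76, 161), (78, 161), (80, 158), (82, 153), (84, 145), (86, 134), (88, 127), (90, 123)]
```

```bash
python3 - <<'E'
from h import *
t=load('t6.png')
g=np.array([.4656,.0603,.1841-.069]); R=Rz(.128)
for x,z in((-.055,.06),(-.038,.06),(-.038,.082),(-.055,0.03)):
    print(x,z,np.round(proj(t,[g+R@[x,-.004,z],g+R@[x,.004,z]]),1).tolist())
zoom(t,270,250,40,30,18,'t6y.png')
E
```

```text
-0.055 0.06 [[289.5, 269.9], [286.1, 270.3]]
-0.038 0.06 [[288.7, 262.6], [285.3, 263.0]]
-0.038 0.082 [[288.6, 262.2], [285.1, 262.6]]
-0.055 0.03 [[289.6, 270.4], [286.3, 270.8]]
```

View pics/t6y.png

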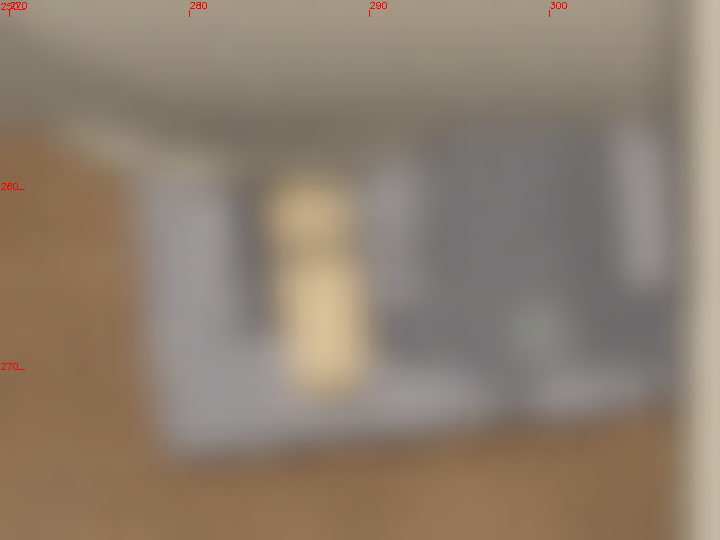

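```bash
python3 - <<'E'
from h import *
to([.4657,.0625,.126],.13,0)
E
```

```text
cm [ 0.02 -0.12  5.82] rv [0.    0.001 0.001] clock 7.4
```

```bash
python3 -m jog '[[0,-0.1,1.5,0,0,0,0],[0,-0.12,3,0,0,0,0],[0,-0.12,4.5,0,0,0,0],[0,-0.12,5.5,0,0,0,0],[0,-0.12,5.8,0,0,0,0],[0,-0.12,5.8,0,0,0,0],[0,-0.12,5.8,0,0,0,0]]'; python3 - <<'E'
from h import *
st(); s=save('scene','s7.png'); to([.4657,.0625,.076],.13,0)
zoom(s,270,190,110,110,6,'s7z.png'); t=save('top','t7.png'); zoom(t,270,220,40,60,9,'t7z.png')
E
```

```text
clock: 8.1
position: [0.4659, 0.0626, 0.1327]
orientation: [0.998, 0.065, -0.0, 0.0]
wrist_force: [0.1, 0.5, -0.3]
finger_gap: 0.0074
t 8.1 tcp [0.4659 0.0626 0.1327] grasp [0.4659 0.0626 0.1267] X [ 0.991  0.131 -0.   ] Z [-0. -0. -1.] F [ 0.1  0.5 -0.3] T [ 0.01 -0.05  0.04] gap 0.0074 q [ 0.02 -0.13  1.98 -0.    1.29  1.46]
cm [-0.04 -0.    5.09] rv [ 0.    -0.     0.001] clock 8.15
```

View pics/s7z.png

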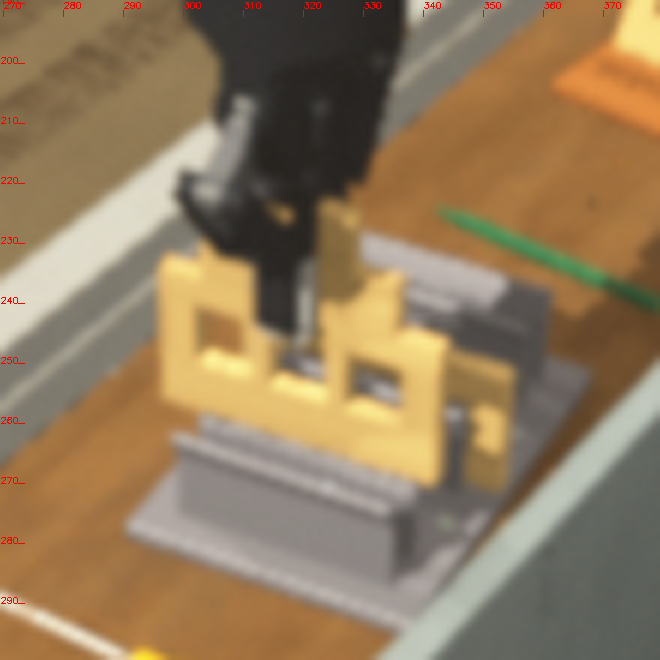

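View pics/t7z.png

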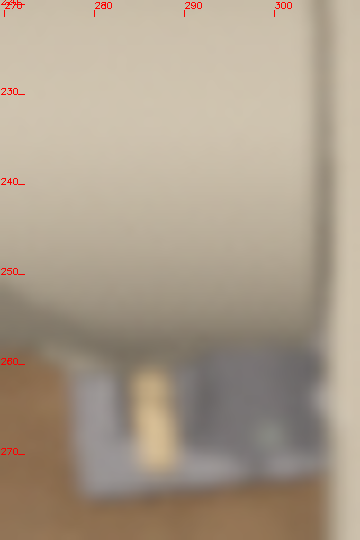

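```bash
python3 - <<'E'
from h import *
t=load('t7.png'); s=load('s7.png')
print(onz(t,286.8,271.9,.1),onz(t,286.8,274.3,.008))
g=np.array([.4659,.0626,.1267-.069]); R=Rz(.13)
print(np.round(proj(t,[g+R@[-.055,y,.06] for y in(-.004,.004)]),1))
pan=lambda o: panel(g+R@[0,o,0],.13,0,GP)
def slot(c,hw,z,hl=.045): return np.array([np.array([c[0],c[1],0])+R@[a,b,z] for a,b in [(-hl,-hw),(hl,-hw),(hl,hw),(-hl,hw)]])
draw(s,[pan(.004),slot((.4657,.0625),.012,.05),slot((.4657,.0625),.012,.05)],(270,190,110,110),6,'o8.png')
E
```

```text
[0.40936396 0.05661572 0.1       ] [0.4061487  0.05782876 0.008     ]
[[288.8 270.6]
 [285.5 271. ]]
```

View pics/o8.png

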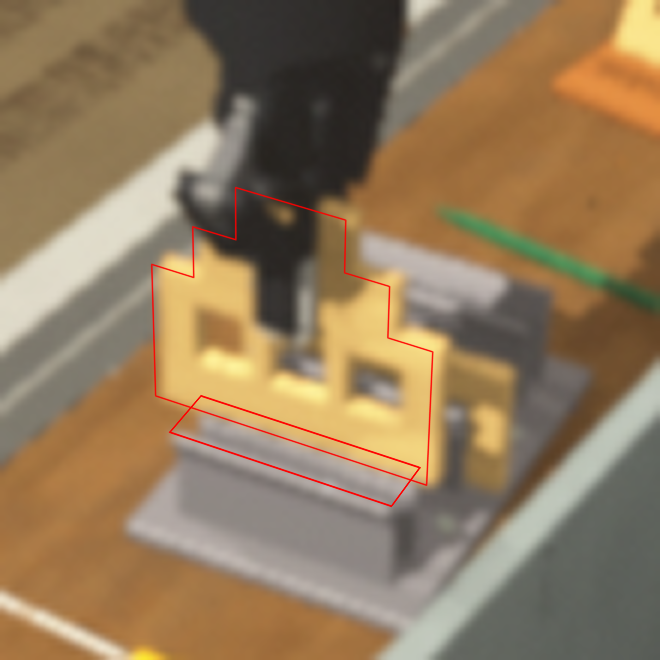

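```bash
python3 -m jog '[[0.1,-0.05,0.8,0,0,0,0],[0.1,-0.05,1.6,0,0,0,0],[0.1,-0.05,2.2,0,0,0,0],[0.1,-0.05,2.2,0,0,0,0]]'; python3 - <<'E'
from h import *
st()
E
```

```text
clock: 8.6
position: [0.4661, 0.0629, 0.1095]
orientation: [0.998, 0.065, -0.001, 0.0]
wrist_force: [-0.5, -1.8, -0.9]
finger_gap: 0.0075
t 8.6 tcp [0.4661 0.0629 0.1095] grasp [0.4661 0.0629 0.1035] X [ 0.991  0.13  -0.002] Z [-0.002 -0.001 -1.   ] F [-0.5 -1.8 -0.9] T [-0.21 -0.02 -0.02] gap 0.0075 q [ 0.03 -0.1   2.   -0.    1.25  1.47]
```

```bash
python3 -m jog '[[0,0.1,0,0,0,0,0],[0,0.1,0.7,0,0,0,0],[0,0.1,1.4,0,0,0,0],[0,0.1,1.4,0,0,0,0]]'; python3 - <<'E'
from h import *
st()
E
```

```text
clock: 9.0
position: [0.4652, 0.0619, 0.0941]
orientation: [0.998, 0.065, -0.002, 0.0]
wrist_force: [0.3, 0.1, -0.4]
finger_gap: 0.0075
t 9.0 tcp [0.4652 0.0619 0.0941] grasp [0.4652 0.0619 0.0881] X [ 0.991  0.13  -0.004] Z [-0.004 -0.001 -1.   ] F [ 0.3  0.1 -0.4] T [0.01 0.02 0.07] gap 0.0075 q [ 0.02 -0.08  2.01 -0.    1.22  1.46]
```

```bash
python3 -m jog '[[0.05,0,0.5,0,0,0,0],[0.05,0,0.9,0,0,0,0],[0.05,0,1.0,0,0,0,0],[0.05,0,1.1,0,0,0,0]]'; python3 - <<'E'
from h import *
st(); s=save('scene','s8.png')
zoom(s,270,200,110,110,6,'s8z.png'); t=save('top','t8.png'); zoom(t,270,220,40,60,9,'t8z.png')
E
```

```text
clock: 9.4
position: [0.4656, 0.0619, 0.0834]
orientation: [0.998, 0.065, -0.002, 0.0]
wrist_force: [-7.4, -0.1, 11.8]
finger_gap: 0.0075
t 9.4 tcp [0.4656 0.0619 0.0834] grasp [0.4656 0.0619 0.0774] X [ 0.991  0.13  -0.005] Z [-0.005 -0.001 -1.   ] F [-7.4 -0.1 11.8] T [-0.05  1.01  0.01] gap 0.0075 q [ 0.02 -0.06  2.01 -0.    1.19  1.46]
```

View pics/s8z.png

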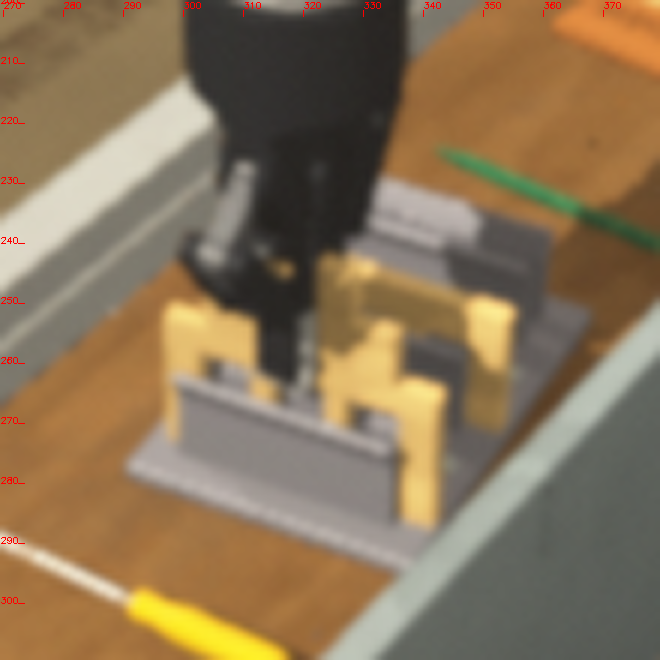

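The gable is in the left slot and on the floor: its bottom works out at z≈8 mm, with a 12 N contact force. I'll release it gently and retreat.

```bash
python3 -m jog '[[0,0,-0.05,0,0,0,0.1],[0,0,-0.05,0,0,0,0.2],[0,0,-0.05,0,0,0,0.35],[0,0,-0.05,0,0,0,0.35],[0,0,-0.05,0,0,0,0.35],[0,0,-2,0,0,0,0.35],[0,0,-5,0,0,0,0.35],[0,0,-9,0,0,0,0.35],[0,0,-13,0,0,0,0.35],[0,0,-15,0,0,0,0.35],[0,0,-15,0,0,0,0.35]]'; python3 - <<'E'
from h import *
st(); s=save('scene','s9.png')
zoom(s,270,200,110,110,6,'s9z.png'); to([.478,-.325,.21],-.075,-.4)
E
```

```text
clock: 10.6
position: [0.4686, 0.0622, 0.2378]
orientation: [0.998, 0.065, 0.002, 0.0]
wrist_force: [-0.1, 0.5, -0.1]
finger_gap: 0.0297
t 10.6 tcp [0.4686 0.0622 0.2378] grasp [0.4686 0.0622 0.2318] X [0.991 0.13  0.003] Z [ 0.003 -0.001 -1.   ] F [-0.1  0.5 -0.1] T [ 0.02 -0.04  0.03] gap 0.0297 q [ 0.02 -0.22  1.86 -0.    1.5   1.46]
cm [-4.05 38.74  2.  ] rv [0.399 0.041 0.203] clock 10.65
```

View pics/s9z.png

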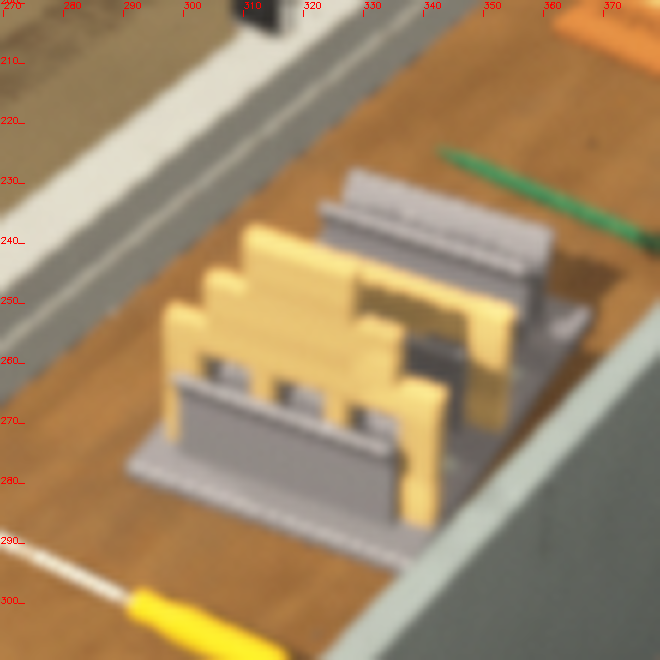

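The gable stands upright in the left slot, with its top edge at scene px (312,238)–(329,246) and the low wall unmoved. Next is the straight wall.

```bash
python3 - <<'E'
from h import *
to([.4727,-.355,.1505],-.075,-.4)
E
python3 -m jog '[[-0.5,5,0,0,0,0,0.4],[-1,10,0,0,0,0.02,0.6],[-1.5,15,0,0,0,0.05,0.6],[-2,20,0,0.05,0,0.1,0.6],[-3,25,0,0.1,0,0.15,0.6],[-3.5,30,0.5,0.2,0.02,0.2,0.6],[-4,34,1,0.3,0.03,0.2,0.6],[-4.5,38,2,0.4,0.04,0.2,0.6],[-4.8,40,4,0.4,0.04,0.2,0.6],[-4.8,40,4,0.4,0.04,0.2,0.6],[-4.8,40,4,0.4,0.04,0.2,0.6]]';  python3 - <<'E'
from h import *
st();to([.4727,-.355,.1505],-.075,-.4)
E
```

```text
cm [-4.97 41.65  7.96] rv [0.399 0.041 0.203] clock 10.65
clock: 11.75
position: [0.471, -0.3401, 0.193]
orientation: [0.979, -0.036, 0.005, -0.201]
wrist_force: [-0.3, -0.2, 0.3]
finger_gap: 0.0512
t 11.75 tcp [ 0.471  -0.3401  0.193 ] grasp [ 0.4712 -0.3377  0.1875] X [ 0.997 -0.073 -0.004] Z [ 0.025  0.392 -0.919] F [-0.3 -0.2  0.3] T [-0.16  0.01  0.01] gap 0.0512 q [-0.87  0.35  1.4   0.28  1.69  0.76]
cm [0.29 3.03 2.73] rv [-0.004  0.004  0.   ] clock 11.75
```

```bash
python3 -m jog '[[0.3,3,0.5,0,0,0,0.6],[0.3,3,2,0,0,0,0.6],[0.3,3,2.7,0,0,0,0.6],[0.3,3,2.7,0,0,0,0.6],[0.3,3,2.7,0,0,0,0.6]]';  python3 - <<'E'
from h import *
st();s=save('scene','s10.png'); zoom(s,330,90,130,130,6,'s10z.png'); to([.4752,-.322,.0722],-.075,-.4)
E
```

```text
clock: 12.25
position: [0.4732, -0.3562, 0.1575]
orientation: [0.979, -0.035, 0.006, -0.2]
wrist_force: [-0.2, 0.2, 0.3]
finger_gap: 0.0512
t 12.25 tcp [ 0.4732 -0.3562  0.1575] grasp [ 0.4733 -0.3539  0.152 ] X [ 0.997 -0.072 -0.003] Z [ 0.025  0.392 -0.92 ] F [-0.2  0.2  0.3] T [-0.17  0.03  0.02] gap 0.0512 q [-0.89  0.41  1.39  0.27  1.64  0.73]
cm [-0.04  0.16  8.64] rv [-0.003  0.004  0.002] clock 12.3
```

View pics/s10z.png

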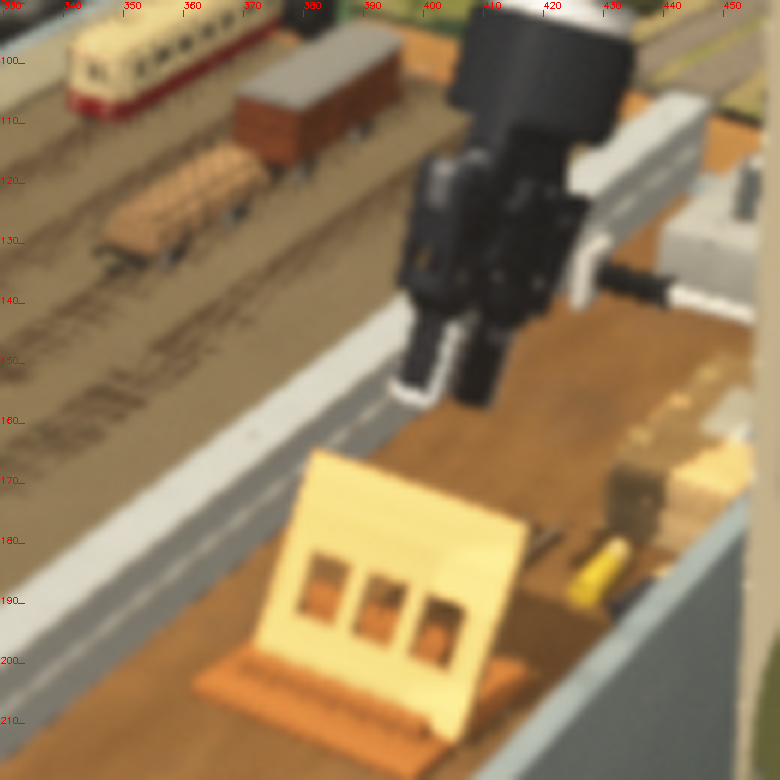

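```bash
python3 -m jog '[[-0.05,0.16,1,0,0,0,0.6],[-0.05,0.16,3,0,0,0,0.6],[-0.05,0.16,5,0,0,0,0.6],[-0.05,0.16,7,0,0,0,0.6],[-0.05,0.16,8.3,0,0,0,0.6],[-0.05,0.16,8.7,0,0,0,0.6],[-0.05,0.16,8.7,0,0,0,0.6]]';  python3 - <<'E'
from h import *
st();s=save('scene','s11.png'); zoom(s,330,90,130,130,6,'s11z.png'); to([.4752,-.322,.0722],-.075,-.4)
t=save('top','t11.png'); zoom(t,402,205,80,80,9,'t11z.png')
E
```

```text
clock: 13.0
position: [0.4748, -0.3238, 0.0769]
orientation: [0.979, -0.035, 0.006, -0.2]
wrist_force: [0.0, 0.9, 0.3]
finger_gap: 0.0512
t 13.0 tcp [ 0.4748 -0.3238  0.0769] grasp [ 0.475  -0.3215  0.0714] X [ 0.997 -0.072 -0.003] Z [ 0.025  0.392 -0.92 ] F [0.  0.9 0.3] T [-0.22  0.05  0.02] gap 0.0512 q [-0.85  0.45  1.5   0.28  1.49  0.72]
cm [-0.01 -0.01 -0.  ] rv [-0.002  0.003  0.002] clock 13.05
```

View pics/s11z.png

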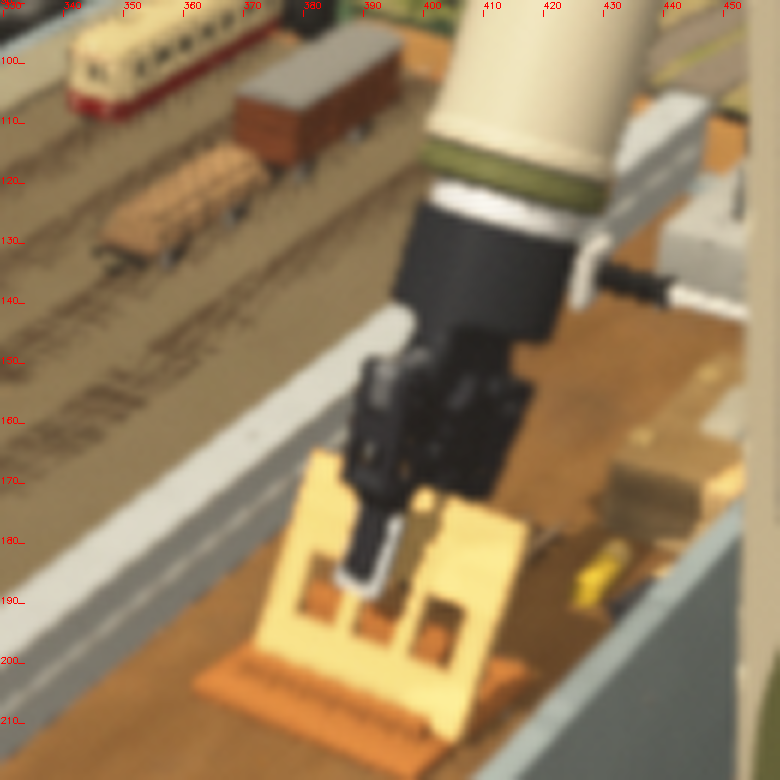

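View pics/t11z.png

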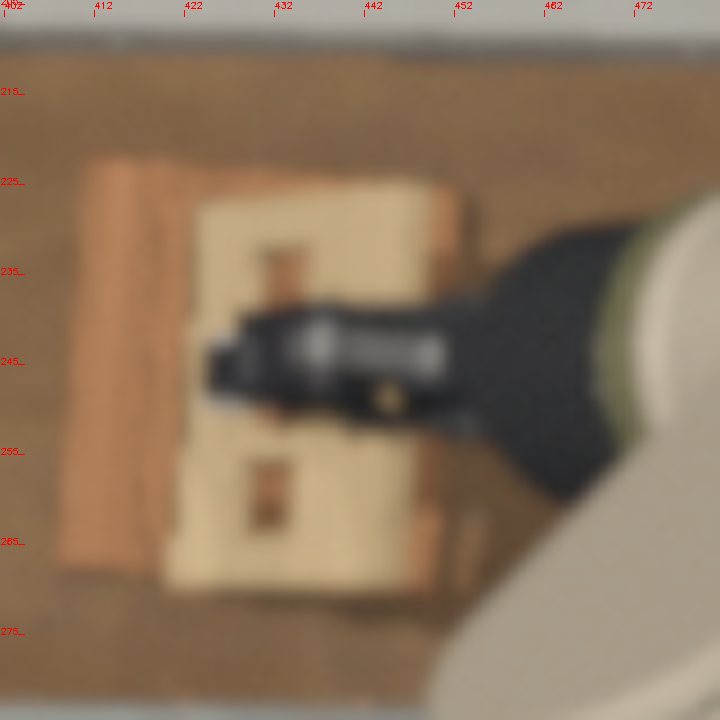

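```bash
python3 -m jog '[[-0.2,0,-0.05,0,0,0,0.3],[-0.2,0,-0.05,0,0,0,0.2],[-0.2,0,-0.05,0,0,0,0],[-0.2,0,-0.05,0,0,0,0],[-0.2,0,-0.05,0,0,0,0],[-0.2,0,-0.05,0,0,0,0],[-0.2,0,-0.05,0,0,0,0],[-0.2,0,-0.05,0,0,0,0]]' 40; python3 - <<'E'
from h import *
st();s=save('scene','s12.png'); zoom(s,330,90,130,130,6,'s12z.png')
E
```

```text
clock: 13.9
position: [0.4736, -0.3253, 0.0792]
orientation: [0.979, -0.035, 0.007, -0.199]
wrist_force: [-1.5, -2.1, 5.8]
finger_gap: 0.0075
t 13.9 tcp [ 0.4736 -0.3253  0.0792] grasp [ 0.4738 -0.323   0.0737] X [ 0.997 -0.072 -0.001] Z [ 0.027  0.389 -0.921] F [-1.5 -2.1  5.8] T [-0.11  0.16  0.08] gap 0.0075 q [-0.86  0.44  1.5   0.28  1.49  0.72]
```

View pics/s12z.png

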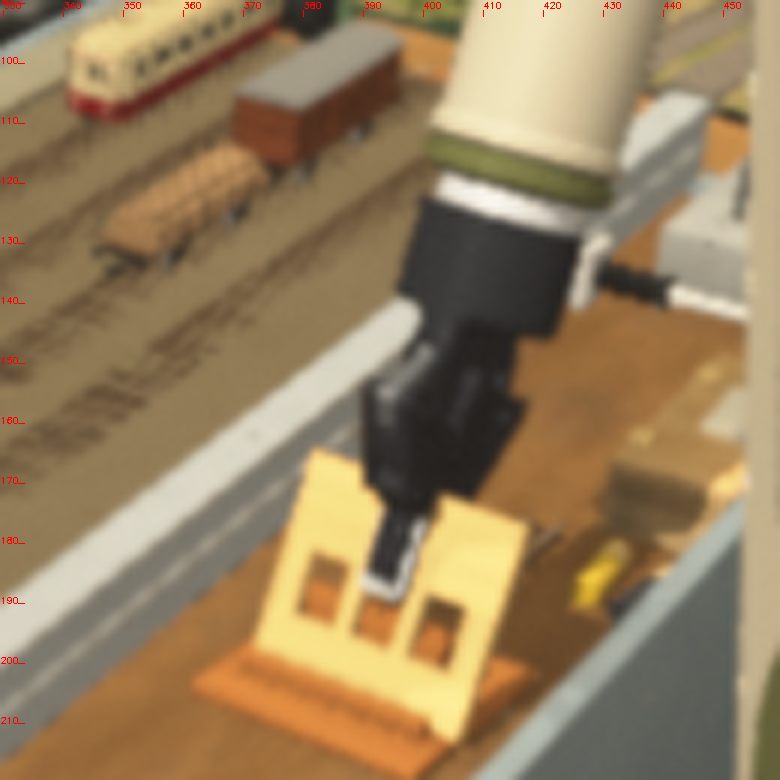

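```bash
python3 -m jog '[[0,0,-0.5,0,0,0,0],[0,0,-1.5,0,0,0,0],[0,0,-3,0,0,0,0],[0,0,-5,0,0,0,0],[0,0,-7.5,0,0,0,0],[0,0,-10,0,0,0,0],[0,0,-12,0,0,0,0],[0,0,-12,0,0,0,0]]'; python3 - <<'E'
from h import *
st(); to([.481,-.057,.185],.13,0)
E
```

```text
clock: 14.75
position: [0.4714, -0.3748, 0.1941]
orientation: [0.98, -0.036, 0.009, -0.196]
wrist_force: [0.8, -0.2, -0.7]
finger_gap: 0.0077
t 14.75 tcp [ 0.4714 -0.3748  0.1941] grasp [ 0.4716 -0.3725  0.1885] X [ 0.997 -0.073  0.004] Z [ 0.032  0.384 -0.923] F [ 0.8 -0.2 -0.7] T [-0.21  0.05 -0.03] gap 0.0077 q [-0.91  0.41  1.33  0.27  1.7   0.73]
cm [ -1.37 -29.19  12.52] rv [-0.394 -0.044 -0.2  ] clock 14.75
```

```bash
python3 -m jog '[[-0.1,-1.5,0.6,-0.02,0,-0.01,0],[-0.2,-4.5,1.9,-0.06,-0.005,-0.03,0],[-0.3,-8,3.4,-0.1,-0.01,-0.05,0],[-0.5,-11.5,4.9,-0.15,-0.016,-0.08,0],[-0.7,-15,6.4,-0.2,-0.022,-0.1,0],[-0.9,-18.5,7.9,-0.25,-0.028,-0.13,0],[-1.1,-22,9.4,-0.3,-0.034,-0.15,0],[-1.2,-25.5,10.9,-0.35,-0.04,-0.18,0],[-1.3,-28,12,-0.38,-0.043,-0.2,0],[-1.37,-29.2,12.5,-0.394,-0.044,-0.2,0],[-1.37,-29.2,12.5,-0.394,-0.044,-0.2,0],[-1.37,-29.2,12.5,-0.394,-0.044,-0.2,0]]'; python3 - <<'E'
from h import *
st(); to([.481,-.057,.127],.13,0)
E
```

```text
clock: 15.95
position: [0.4806, -0.0567, 0.1908]
orientation: [0.998, 0.066, -0.0, -0.0]
wrist_force: [-0.3, -0.2, -0.9]
finger_gap: 0.0076
t 15.95 tcp [ 0.4806 -0.0567  0.1908] grasp [ 0.4806 -0.0567  0.1848] X [ 0.991  0.131 -0.001] Z [-0.001  0.    -1.   ] F [-0.3 -0.2 -0.9] T [-0.02  0.01 -0.01] gap 0.0076 q [-0.22 -0.15  1.88  0.    1.4   1.22]
cm [0.04 0.03 5.78] rv [-0.     0.001  0.001] clock 15.95
```

```bash
python3 -m jog '[[0,0,1.5,0,0,0,0],[0,0,3,0,0,0,0],[0,0,4.5,0,0,0,0],[0,0,5.5,0,0,0,0],[0,0,5.8,0,0,0,0],[0,0,5.8,0,0,0,0]]'; python3 - <<'E'
from h import *
st(); s=save('scene','s13.png'); t=save('top','t13.png'); sg=ctrl.get_state()
R=Rz(.13); g=sg['position']-[0,0,.006+.0697]
pan=lambda o: panel(g+R@[0,o,0],.13,0,WP)
def slot(c,hw,z,hl=.045): return np.array([np.array([c[0],c[1],0])+R@[a,b,z] for a,b in [(-hl,-hw),(hl,-hw),(hl,hw),(-hl,hw)]])
draw(s,[pan(.004),slot((.481,-.057),.012,.05)],(280,170,110,110),6,'o9.png')
zoom(s,280,170,110,110,6,'s13z.png'); zoom(t,270,215,80,70,9,'t13z.png')
E
```

```text
clock: 16.55
position: [0.4801, -0.0568, 0.1319]
orientation: [0.998, 0.066, -0.001, -0.0]
wrist_force: [-0.1, 0.6, 0.1]
finger_gap: 0.0078
t 16.55 tcp [ 0.4801 -0.0568  0.1319] grasp [ 0.4801 -0.0568  0.1259] X [ 0.991  0.131 -0.002] Z [-0.002  0.001 -1.   ] F [-0.1  0.6  0.1] T [-0.06 -0.02 -0.03] gap 0.0078 q [-0.22 -0.09  1.94  0.    1.29  1.22]
```

View pics/o9.png

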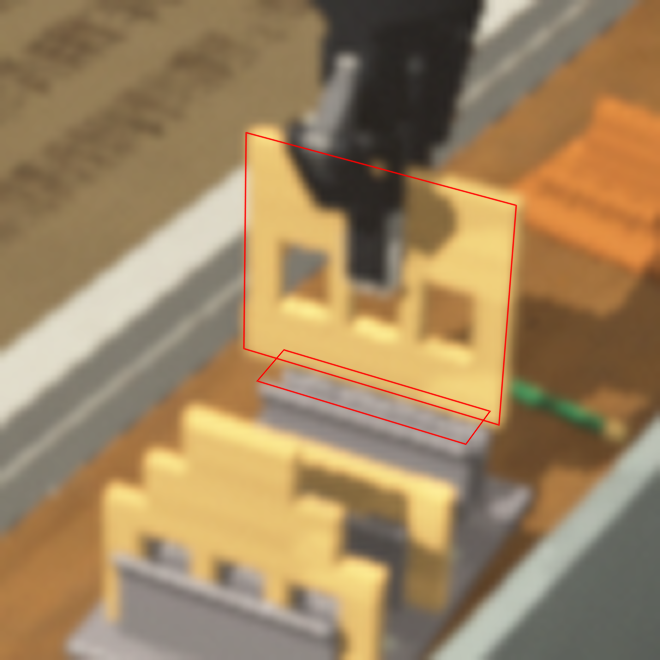

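View pics/t13z.png

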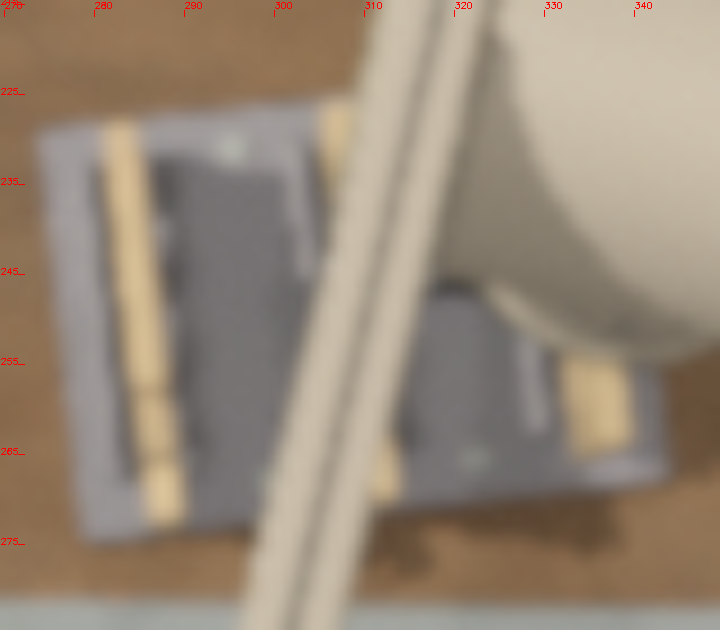

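```bash
python3 - <<'E'
from h import *
t=load('t13.png'); R=Rz(.131); g=np.array([.4801,-.0568,.1259-.0697])
print(np.round(proj(t,[g+R@[-.055,y,z] for z in(0,.1) for y in(-.004,.004)]),1).tolist())
# gable ends (tier1 top z=.068) and rack base edges near the left slot
print(onz(t,281.5,228.4,.068),onz(t,287.3,272.6,.068), 'mid expected for slot left .4657,.062')
for u in (287.3,336): print(onz(t,u,275.2-(u-279)*.115-.2,.008))
zoom(t,318,240,30,32,18,'t13y.png')
E
```

```text
[[336.8, 266.5], [333.6, 266.9], [339.7, 264.8], [336.3, 265.2]]
[0.51881954 0.07213632 0.068     ] [0.40868061 0.05580247 0.068     ] mid expected for slot left .4657,.062
[0.40682517 0.0565489  0.008     ]
[ 0.42317382 -0.06915284  0.008     ]
```

View pics/t13y.png

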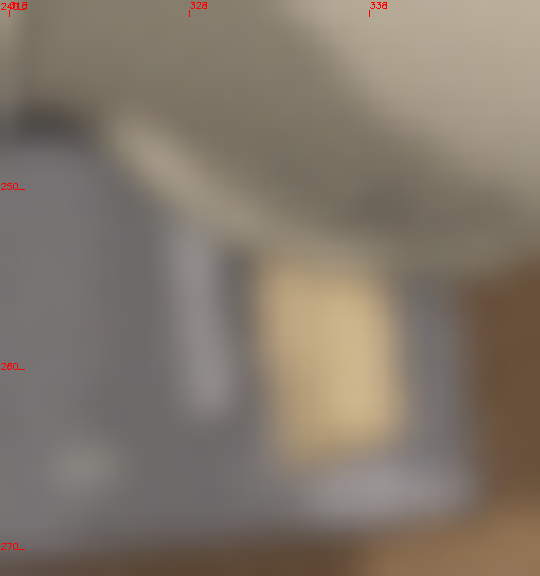

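```bash
python3 -m jog '[[0.15,0,0.8,0,0,0,0],[0.18,0,1.6,0,0,0,0],[0.2,0,2.2,0,0,0,0],[0.2,0,2.2,0,0,0,0]]'; python3 - <<'E'
from h import *
st()
E
```

```text
clock: 17.05
position: [0.4821, -0.0564, 0.1098]
orientation: [0.998, 0.066, -0.001, -0.0]
wrist_force: [-0.2, -0.3, -0.2]
finger_gap: 0.0074
t 17.05 tcp [ 0.4821 -0.0564  0.1098] grasp [ 0.4821 -0.0564  0.1038] X [ 0.991  0.131 -0.002] Z [-0.002  0.    -1.   ] F [-0.2 -0.3 -0.2] T [-0.07  0.03 -0.05] gap 0.0074 q [-0.22 -0.06  1.96 -0.    1.24  1.22]
```

```bash
python3 -m jog '[[0,0,0.7,0,0,0,0],[0,0,1.4,0,0,0,0],[0.03,0.03,1.6,0,0,0,0],[0.03,0.03,1.6,0,0,0,0]]'; python3 - <<'E'
from h import *
st()
E
```

```text
clock: 17.45
position: [0.482, -0.0566, 0.0932]
orientation: [0.998, 0.066, -0.002, -0.0]
wrist_force: [-0.1, 0.7, -0.2]
finger_gap: 0.0077
t 17.45 tcp [ 0.482  -0.0566  0.0932] grasp [ 0.482  -0.0566  0.0872] X [ 0.991  0.131 -0.003] Z [-0.003  0.001 -1.   ] F [-0.1  0.7 -0.2] T [ 0.06 -0.02 -0.03] gap 0.0077 q [-0.22 -0.03  1.97 -0.    1.21  1.22]
```

```bash
python3 -m jog '[[0.04,0,0.5,0,0,0,0],[0.04,0,0.8,0,0,0,0],[0.04,0,0.95,0,0,0,0],[0.04,0,1.0,0,0,0,0]]'; python3 - <<'E'
from h import *
st(); s=save('scene','s14.png'); zoom(s,280,180,110,110,6,'s14z.png')
E
```

```text
clock: 17.85
position: [0.4823, -0.0566, 0.0838]
orientation: [0.998, 0.066, -0.002, -0.0]
wrist_force: [-6.8, -0.2, 11.6]
finger_gap: 0.0074
t 17.85 tcp [ 0.4823 -0.0566  0.0838] grasp [ 0.4823 -0.0566  0.0778] X [ 0.991  0.131 -0.003] Z [-0.003  0.001 -1.   ] F [-6.8 -0.2 11.6] T [0.16 0.99 0.1 ] gap 0.0074 q [-0.22 -0.02  1.97 -0.    1.19  1.22]
```

View pics/s14z.png

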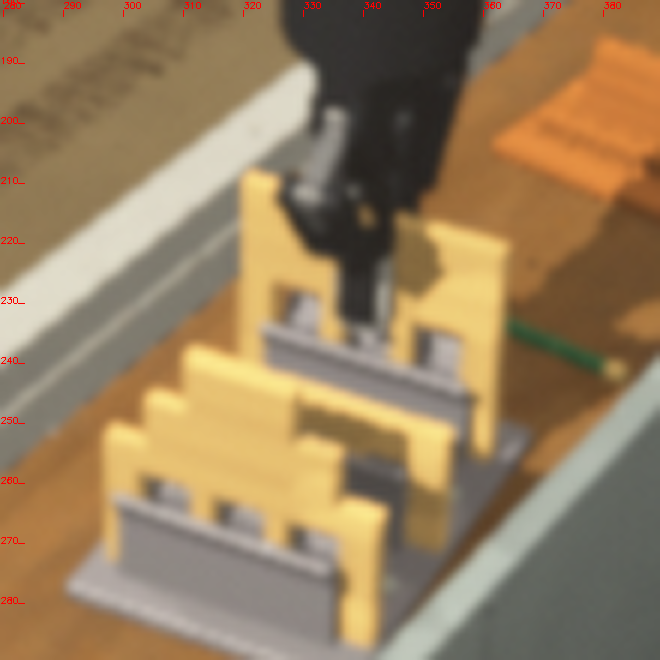

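The wall is on the floor in the right slot: its bottom works out at z≈8 mm, with an 11.6 N contact force. I'll release it and rise.

```bash
python3 -m jog '[[0,0,-0.05,0,0,0,0.1],[0,0,-0.05,0,0,0,0.2],[0,0,-0.05,0,0,0,0.35],[0,0,-0.05,0,0,0,0.35],[0,0,-0.05,0,0,0,0.35],[0,0,-2,0,0,0,0.35],[0,0,-5,0,0,0,0.35],[0,0,-9,0,0,0,0.35],[0,0,-13,0,0,0,0.35],[0,20,-15,0,0,0,0.35],[0,25,-15,0,0,0,0.35],[0,25,-15,0,0,0,0.35]]'; python3 -m jog '[[0,25,-2,0,0,0,0.35],[0,25,-2,0,0,0,0.35],[0,25,-2,0,0,0,0.35],[0,25,-2,0,0,0,0.35],[0,25,-2,0,0,0,0.35]]'; python3 - <<'E'
from h import *
st(); s=save('scene','s15.png'); zoom(s,270,190,110,110,6,'s15z.png'); t=save('top','t15.png'); zoom(t,266,214,86,66,9,'t15z.png')
E
```

```text
clock: 19.1
position: [0.5029, -0.2063, 0.2271]
orientation: [0.998, 0.066, -0.001, 0.0]
wrist_force: [0.2, 0.7, -0.9]
finger_gap: 0.03
clock: 19.6
position: [0.5356, -0.4538, 0.2467]
orientation: [0.998, 0.066, -0.001, -0.0]
wrist_force: [1.5, 0.2, 0.4]
finger_gap: 0.03
t 19.6 tcp [ 0.5356 -0.4538  0.2467] grasp [ 0.5356 -0.4538  0.2407] X [ 0.991  0.132 -0.002] Z [-0.002  0.    -1.   ] F [1.5 0.2 0.4] T [-0.02 -0.08  0.03] gap 0.03 q [-0.78  0.41  1.17 -0.    1.56  0.66]
```

View pics/s15z.png

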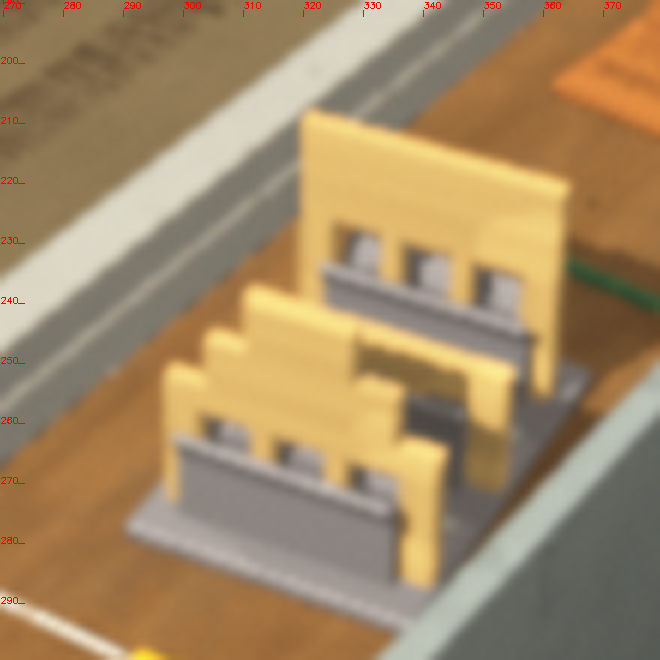

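View pics/t15z.png

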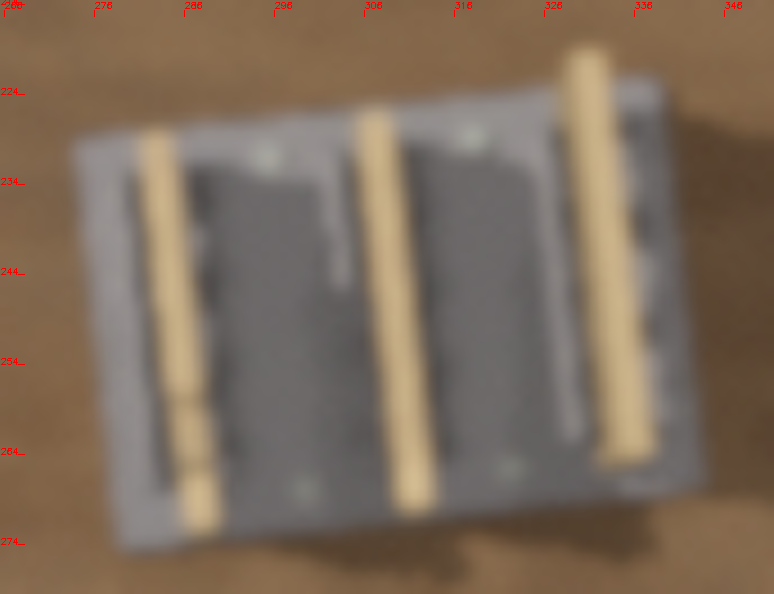

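```bash
python3 - <<'E'
from h import *
t=load('t15.png'); s=load('s15.png'); R=Rz(.13)
for n,k,a,b,z in [('gable',1,(282.8,228.0),(288,272.8),.068),('wall',-1,(331,219),(335.5,265.3),.108),('low',0,(307.3,225.9),(311.7,270.4),.063)]:
    P=[onz(t,*p,z) for p in(a,b)]; c=np.array([.474,.001,0])+R@[0,.06*k,0]
    q=[(R.T@(p-c))[:2] for p in P]; print(n,np.round(q,4).tolist(),'mid',np.round(np.mean(q,0),4))
P=[]
for k,off,pr,c in((1,0,GP,None),(-1,0,WP,None)):
    for o in(-.004,.004):
        P.append(panel(np.array([.4735,.003,.008])+R@[-.001,.06*k+o,0],.13,0,pr))
draw(s,P,(270,190,110,110),6,'o10.png')
E
```

```text
gable [[0.0543, 0.0014], [-0.0584, 0.0011]] mid [-0.002   0.0013]
wall [[0.0586, 0.0018], [-0.0548, 0.0044]] mid [0.0019 0.0031]
low [[0.0531, -0.0002], [-0.059, 0.0018]] mid [-0.003   0.0008]
```

View pics/o10.png

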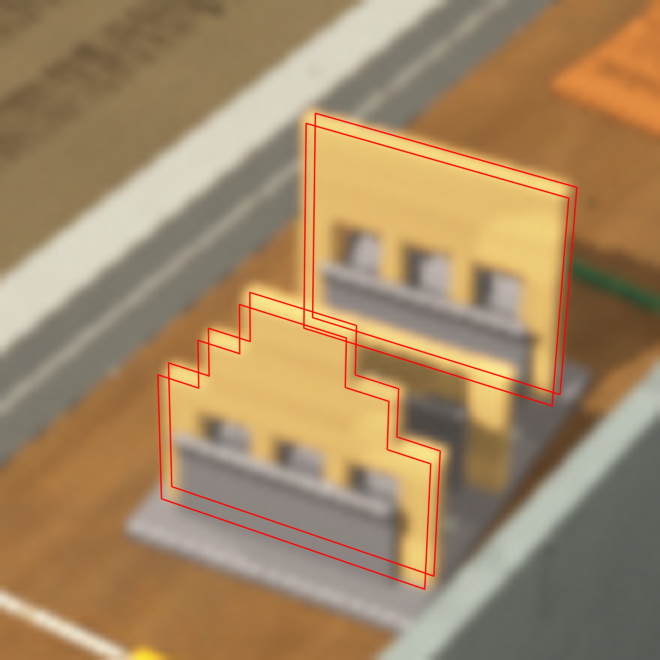

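Both panels match the model of standing upright on the slot floor, within about 2 mm of centre along the slot. I'll let the arm settle and hand in.

```bash
python3 -m jog '[[0,0,-2,0,0,0,0.35],[0,0,-2,0,0,0,0.35],[0,0,-2,0,0,0,0.35],[0,0,-2,0,0,0,0.35]]'; python3 - <<'E'
from h import *
st(); t=save('top','t16.png'); a=load('t15.png')['frame'][214:280,266:345].astype(int); print('rack change',np.abs(a-t['frame'][214:280,266:345]).mean()); print(ctrl.hand_in())
E
```

```text
clock: 20.1
position: [0.5344, -0.4567, 0.2635]
orientation: [0.998, 0.064, -0.002, -0.0]
wrist_force: [0.9, 0.7, 0.2]
finger_gap: 0.0298
t 20.1 tcp [ 0.5344 -0.4567  0.2635] grasp [ 0.5344 -0.4567  0.2575] X [ 0.992  0.128 -0.004] Z [-0.005  0.    -1.   ] F [0.9 0.7 0.2] T [ 0.04 -0.03  0.04] gap 0.0298 q [-0.78  0.41  1.14 -0.    1.59  0.66]
rack change 0.5650811916634702
the job is handed in; nothing more can be done
None
```

I filed the stepped gable in the left-hand slot, then the straight-topped wall in the right-hand slot. I handed the job in at about 20 s, with the gripper open and well clear of the rack.

**Last checks:**
- **Seating:** Both panels stand upright, with their bottoms at about 8 mm, which is the slot floor. Each met the floor at about 12 N when set down.
- **Centring:** In the top view the gable sits about 2 mm toward the robot from the slot's centre, and the wall about 2 mm away from the robot.
- **Low wall and purple panel:** The low wall showed no visible change, and I left the purple look-alike alone.
- **Stability:** The rack area hardly changed between the last two pictures, about 0.5 s apart.

**Disagreements:** The two cameras put the rack 2–4 mm apart, about what the calibration allows. The wall's top also read about 3 mm off my slot line in the top view, but the scene view showed it upright in the slot. The only side contact was a light touch, under 2 N, as the gable entered its slot, and I corrected it.

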